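Set out the sampling tray of the spectrometer

ROBOT

A 6-joint arm with a two-finger parallel gripper is mounted at the origin on the work surface. World frame = base frame: x ahead of the robot, y to its left, z up, the work surface at z = 0. Lengths are in m, angles in rad, forces in N, time in s.
With the tool pointing down it reaches from about 0.425 to 0.925 m from the base axis. Payload 12.5 kg.
Tool frame: the origin (TCP) lies on the centre line of the jaws, within the pads' length; the fingertips stand 11 mm ahead of it and the grasp point (between the pads) lies 8 mm behind it; z points along the fingers, y is the direction in which the jaws open and shut (so a half turn about z gives the same grasp; the last joint's range is limited). The gripper opens to 85 mm and grips with 20 to 120 N. Pads are 22 mm wide; open, the fingers measure 114 mm over their backs; the gripper's body (76 mm by 85 mm) begins 54 mm behind the grasp point. The pads swing forward as they close: fully open they stand 13 mm farther back than shut.
Start: joints at [1.063, 0.491, 1.559, -0, 1.092, -0.106], TCP at [0.244, 0.575, 0.242] pointing down, gripper open.
Joint ranges: [-3.1, 3.1], [-0.84, 2.19], [0.05, 2.79], [-1.13, 4.28], [0.06, 2.93], [-2.69, 2.69]. Speed limits (rad/s): [2.22, 2.22, 2.79, 3.14, 3.14, 3.14].

INTERFACE

Orientations are given as a unit quaternion [x, y, z, w].
In Python, from station import * gives the robot as it stands.
- The arm moves only by the tool step_arm, never from a script. Its argument "rows" is a list that holds one entry, the list of rows, each a list of 6 numbers: the shift along the tool's x, y, z each as a share of 120 mm, from -1 to 1, then the turn, a rotation vector about the tool's x, y, z each as a share of 0.5 rad, from -1 to 1. A call has exactly 5 rows; each row is the pose to reach, as a shift and turn from the pose commanded when the call began, along the tool's axes at that moment; what a row does not reach only later rows make up. A row lasts 1/8 s, in which the tool goes at most 62.5 mm and 10.7 degrees, less where a joint would pass 70% of its speed; a pose out of reach is approached as far as the arm can. A call with a number of a shift or a turn outside -1 to 1 is refused whole. A call with a gripper value outside its range is refused whole. "claw" is the closure in counts, from 0 (fully open) to 255 (shut), set as the call begins (left out, the last holds). The fingers move at their own pace and stop on an object; "grip_force" is the grip in N (left out, the last holds). Time passes only in rows, so rows that repeat a pose let the fingers close, or fill a call up. It gives the time, the measured TCP pose, the force and the opening at its end, in the units of the state.
- state(): the state, without advancing time (a new reading comes with each control period).
- snapshot(name): name is "scene" or "top" or "wrist"; returns a dict with "frame" (400x640x3 uint8, red, green, blue), "fovy" (degrees; the focal length in pixels is half the picture's height over the tangent of half this angle, whatever the lens; pixels are square), "cx", "cy" (the principal point, pixels), "cam_to_world" (4x4, takes a point from camera to world coordinates). Camera axes: x right, y down, z forward; pixel columns grow to the right and rows downward; lengths in m; the calibration is good to about 2 mm. A picture is of the moment at which its call begins. There is no depth.
- hand_in(): hands the job in, once; it reports no verdict.
The state is a dict: "clock": time; "joint_positions": joint angles; "joint_velocities": joint speeds; "tau": joint torques, N m; "position": TCP position; "ee_rot": TCP orientation; "ft_force": force on the tool from outside, world axes, zero at the start; "moment": the same for the moment, N m; "gripper_width": finger opening in m.
Only numpy, scipy, OpenCV 4.12 (cv2) and the standard library are available. Lean on these libraries where they do the work, as an engineer would, in place of code of your own. Each camera call takes 0.05 s, during which the arm holds its last target. There are 200 camera calls.

TASK

Set out the white sampling tray for the next run, each thing upright and centred on a round mat: first stand the glass beaker midway between the sipper post and the drain pot; then put the small white bottle in front of the drain pot, the squat jar in front of the sipper post, and the small clear cup between bottle and jar (in front means on the robot's side). Last of all, once the other four stand, put the flat knobbed cover centred on top of the beaker. Leave the little dish and the pipette-tip box where they are.

Things in the scene. Friction and masses are not known exactly. Their poses are not given: they have to be found in the camera images.
- tray: White tray fixed to the bench, 200 mm (x) by 300 mm (y), top 20 mm above the bench, turned up to 15 degrees. Origin under its centre at bench height; x away from the robot, y left. Four flush dark mats, 68 mm across: back row at (x 45, y 0) mm; front row at (x -45, y 95), (-45, 0), (-45, -95). Drain pot and sipper post stand at (45, 95) and (45, -95), either way round.
- pot: Drain pot: open steel pot fixed on the tray's back row at its left or right end, 56 mm across, 45 mm high, with a short pipe at its back. Origin at the centre of its underside (on the tray's top), axes parallel to the tray's. The mat in front of it is centred 90 mm along its -x.
- sipper: Sipper post: black base 50 x 55 x 14 mm with a thin upright steel post and a grey head, 72 mm high in all, fixed on the tray's back row at the other end from the drain pot. Origin at the centre of its underside (on the tray's top), axes parallel to the tray's. The mat in front of it is centred 90 mm along its -x.
- beaker_mid (a point): Empty clear glass beaker, loose, straight-sided, 54 mm diameter, 75 mm high, with flat rim, a small spout and three short white marks; stands upright on the bench. The point is its centre, half-way up; z up along its axis.
- bottle_mid (a point): Small slim white plastic bottle with narrow cap, loose: 42 mm diameter up to 60 mm, then tapering to a 27 mm cap, 90 mm high; stands upright. The point is its centre, half-way up; z up along its axis.
- jar_mid (a point): Squat jar, loose: white body 54 mm diameter and 38 mm high, with a wide white screw cap 58 mm diameter above it, 55 mm high in all; stands upright. The point is its centre, half-way up; z up along its axis.
- cup_mid (a point): Small clear plastic sample cup, loose, open at the top, slightly tapered: 32 mm diameter at the foot, 40 mm at the rim, 48 mm high; stands upright. The point is its centre, half-way up; z up along its axis.
- cover_mid (a point): Flat white round cover, loose: disc 68 mm diameter and 5 mm thick with an upright black knob of 18 mm diameter and 22 mm height at its centre, 27 mm high in all; lies flat, knob up. The point is on its axis, half-way up (13.5 mm above its underside); z up.
- dish: Small shallow white dish, loose, 60 mm diameter, 14 mm high, standing among the things; to be left alone. Origin at the centre of its underside.
- tipbox: Pipette-tip box, loose, 50 x 50 mm, 44 mm high, grey with a blue lid, standing among the things; to be left alone. Origin at the centre of its underside.
Things that resemble listed ones, but are neither listed nor needed, are in the scene too. Leave any pink look-alike of the part that bears cup_mid alone.

How it is judged:
By the outcome, as a careful person would: the job done as asked, in the order asked, and still so for the second after the job is handed in, with the robot touching nothing.
It also fails if it takes over 131 s, if anything falls off the work surface, if the arm or the gripper's body presses on something with over 40 N, if the wrist force passes 120 N, or if a joint passes its speed limit or range.

## Working session

There is one attempt and no reset: what is moved stays moved. The work goes in short steps, Python scripts to look and compute and a tool call to move; the robot and the scene stay as the last step left them, time stands still between calls to the robot, and variables do not carry over. Pictures are saved under pics/ and viewed, about 12 in all and at most 16, crops included, and the job is handed in when it is done.

Besides the shell and the picture viewer there is one more tool, called after ">>>" by a JSON object that holds its "op" and its "data", one argument or row to a line. step_arm: Moves the arm, as the interface text tells. Its arguments: {"type":"object","properties":{"rows":{"type":"array","items":{"type":"array","items":{"type":"array","items":{"type":"number","minimum":-1,"maximum":1}}}},"claw":{"type":"number"},"grip_force":{"type":"number"}},"required":["rows"]}

```bash
mkdir -p pics; ls
python3 - <<'E'
from station import *
import cv2
for n in ("scene","top"):
    s=snapshot(n); cv2.imwrite(f"pics/{n}0.png",s["frame"][:,:,::-1]); print(n,s["fovy"],s["cx"],s["cy"],s["cam_to_world"])
print(state())
E
```

```text
pics
scene 49.03899839333719 324.91595125243634 198.61434751339925 [[ 0.54304251  0.61836089 -0.56809739  1.14533401]
 [ 0.83942449 -0.38227206  0.38630893 -0.38945609]
 [ 0.02171058 -0.68665703 -0.72665726  0.78979563]
 [ 0.          0.          0.          1.        ]]
top 57.32967014737873 322.1093907357046 195.1748341919477 [[ 2.19919258e-02 -9.86850186e-01  1.60134526e-01  4.15809501e-01]
 [-9.99753516e-01 -2.21954734e-02  5.17677829e-04 -2.91821817e-03]
 [ 3.04339114e-03 -1.60106440e-01 -9.87095064e-01  9.06776125e-01]
 [ 0.00000000e+00  0.00000000e+00  0.00000000e+00  1.00000000e+00]]
{'clock': 0.1, 'joint_positions': array([ 1.06340623e+00,  4.91482176e-01,  1.55937121e+00,  1.96552161e-06,
        1.09170262e+00, -1.05581349e-01]), 'joint_velocities': array([-0.00255638, -0.00303156, -0.00081512,  0.0013579 , -0.00226319,
        0.00095115]), 'tau': array([ 2.52696918e-03, -6.19450450e+01, -2.62029451e+01, -1.09250427e-04,
        2.90534554e-03,  5.43857277e-05]), 'position': array([0.24430699, 0.5750768 , 0.24180276]), 'ee_rot': array([ 1.99556015e-01,  9.79886302e-01, -4.58966509e-04, -1.46157662e-04]), 'ft_force': array([0.78513983, 0.77314064, 0.14355222]), 'moment': array([ 0.03417943, -0.05184713,  0.03249931]), 'gripper_width': 0.08563009908926836}
```

View pics/scene0.png

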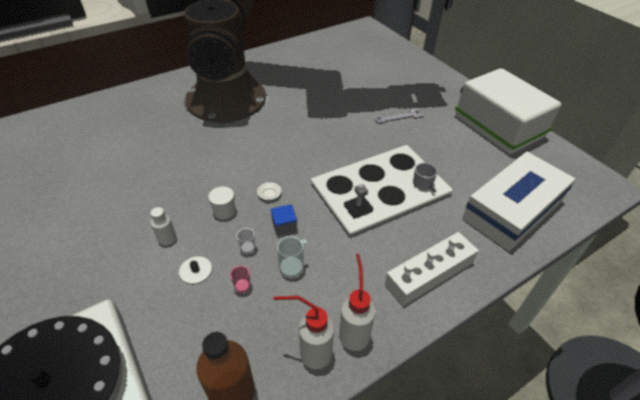

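View pics/top0.png

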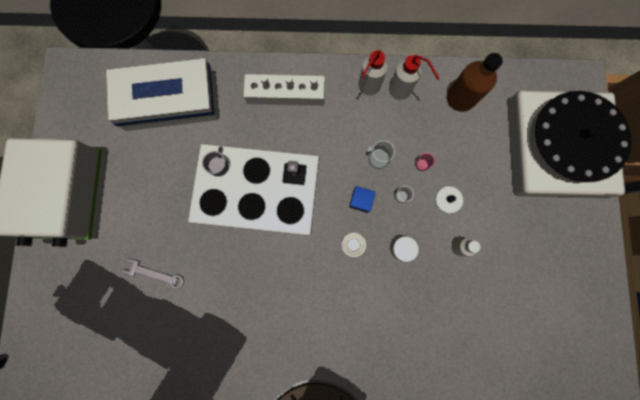

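The top view is clear: the pot (215,162) is back left, the sipper (294,172) back right, and the mats are visible. The bottle is at (473,246), jar (405,249), cup (404,194), pink decoy (425,162), beaker (381,154) and cover (450,200).

```bash
cat > h.py <<'E'
from station import *
import numpy as np, cv2
def ray(s,u,v,z):
    f=200/np.tan(np.radians(s["fovy"]/2)); T=s["cam_to_world"]
    d=T[:3,:3]@np.array([(u-s["cx"])/f,(v-s["cy"])/f,1.]); o=T[:3,3]
    return o+d*(z-o[2])/d[2]
def proj(s,p):
    f=200/np.tan(np.radians(s["fovy"]/2)); T=s["cam_to_world"]
    c=T[:3,:3].T@(np.array(p)-T[:3,3]); return f*c[0]/c[2]+s["cx"], f*c[1]/c[2]+s["cy"]
def blobs(mask,amin,amax):
    n,_,st,c=cv2.connectedComponentsWithStats(mask.astype(np.uint8))
    return [(st[i].tolist(),c[i].round(1).tolist()) for i in range(1,n) if amin<st[i][4]<amax]
E
python3 - <<'E'
from h import *
s=snapshot("top"); g=cv2.cvtColor(s["frame"],cv2.COLOR_RGB2GRAY)
m=np.zeros_like(g,bool); m[145:235,188:322]=g[145:235,188:322]<75
print("mats")
for b in blobs(m,150,3000): print(b,ray(s,*b[1],.02).round(4))
w=np.zeros_like(g,bool); w[180:265,335:500]=g[180:265,335:500]>165
print("white")
for b in blobs(w,20,3000): print(b,[ray(s,*b[1],z).round(4)[:2].tolist() for z in (.005,.014,.055,.09)])
for n,u,v,z in(("beaker rim",381,154,.075),("cup rim",404,194,.048),("tip",362,199,.04)): print(n,ray(s,u,v,z).round(3))
c=cv2.resize(s["frame"][130:270,330:500],None,fx=4.5,fy=4.2,interpolation=2); cv2.imwrite("pics/topc.png",c[:,:,::-1])
E
```

```text
mats
([244, 158, 26, 25, 512], [256.2, 170.2]) [0.6188 0.1625 0.02  ]
([283, 164, 23, 20, 347], [294.5, 174.6]) [0.6098 0.0671 0.02  ]
([200, 189, 26, 26, 532], [212.6, 201.9]) [0.537 0.265 0.02 ]
([239, 193, 26, 26, 532], [251.3, 206.0]) [0.529  0.1699 0.02  ]
([277, 198, 27, 26, 541], [289.9, 210.2]) [0.5208 0.0753 0.02  ]
white
([437, 187, 26, 26, 449], [449.1, 199.6]) [[0.558, -0.3194], [0.5566, -0.3163], [0.5502, -0.3019], [0.5446, -0.2896]]
([343, 233, 23, 24, 413], [353.6, 244.2]) [[0.4424, -0.0821], [0.4422, -0.0813], [0.441, -0.0777], [0.4399, -0.0746]]
([394, 237, 24, 24, 449], [405.8, 248.8]) [[0.4341, -0.2096], [0.4339, -0.2075], [0.4331, -0.1981], [0.4324, -0.1901]]
([469, 241, 11, 12, 96], [474.1, 246.3]) [[0.4439, -0.3767], [0.4436, -0.373], [0.4423, -0.356], [0.4412, -0.3415]]
beaker rim [ 0.652 -0.139  0.075]
cup rim [ 0.562 -0.197  0.048]
tip [ 0.549 -0.098  0.04 ]
```

View pics/topc.png

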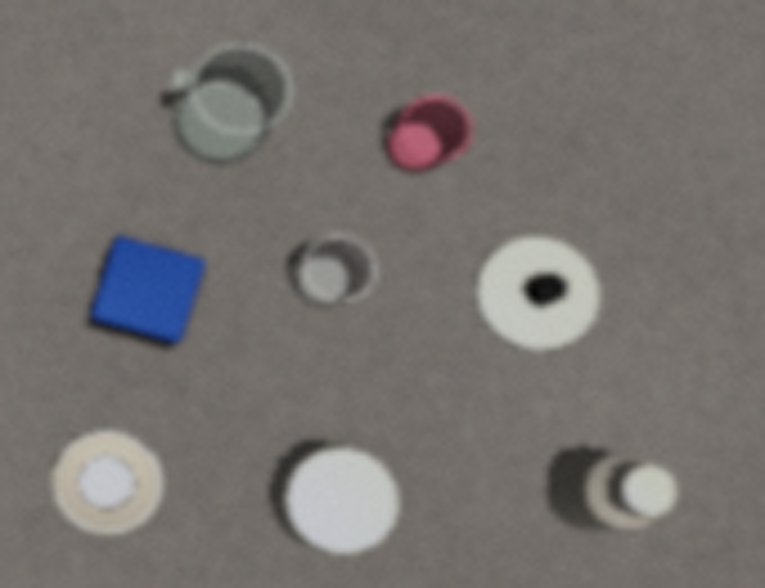

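Tray yaw comes out at about −4.9°, and the mat spacings agree. I'll turn the jaws to lie along world x and travel towards the beaker.

>>> {"op": "step_arm", "data": {
  "rows": [
    [[-0.16, -0.13, 0, 0, 0, 0.16], [-0.41, -0.33, 0, 0, 0, 0.39], [-0.66, -0.52, 0, 0, 0, 0.62], [-0.82, -0.65, 0, 0, 0, 0.779], [-0.82, -0.65, 0, 0, 0, 0.779]]
  ],
  "claw": 0,
  "grip_force": 25
}}

```text
clock: 0.78
position: [0.3051, 0.464, 0.2424]
ee_rot: [0.386, 0.922, -0.0, -0.0]
ft_force: [0.3, -0.4, -0.4]
gripper_width: 0.0851
```

>>> {"op": "step_arm", "data": {
  "rows": [
    [[-0.25, -0.07, 0, 0, 0, 0.2], [-0.5, -0.15, 0, 0, 0, 0.4], [-0.75, -0.22, 0, 0, 0, 0.6], [-1, -0.29, 0, 0, 0, 0.779], [-1, -0.29, 0, 0, 0, 0.779]]
  ]
}}

```text
clock: 1.4
position: [0.3646, 0.3548, 0.2423]
ee_rot: [0.557, 0.831, 0.0, -0.0]
ft_force: [0.4, 0.1, 0.2]
gripper_width: 0.0857
```

>>> {"op": "step_arm", "data": {
  "rows": [
    [[-0.25, 0.04, 0, 0, 0, 0.2], [-0.5, 0.08, 0, 0, 0, 0.4], [-0.75, 0.11, 0, 0, 0, 0.6], [-0.96, 0.15, 0, 0, 0, 0.779], [-0.96, 0.15, 0, 0, 0, 0.779]]
  ]
}}

```text
clock: 2.02
position: [0.425, 0.2557, 0.2422]
ee_rot: [0.707, 0.708, 0.0, -0.0]
ft_force: [-0.8, 0.9, 0.0]
gripper_width: 0.0856
```

>>> {"op": "step_arm", "data": {
  "rows": [
    [[-0.3, 0.17, 0, 0, 0, 0], [-0.6, 0.34, 0, 0, 0, 0], [-0.9, 0.51, 0, 0, 0, 0], [-1, 0.6, 0, 0, 0, 0], [-1, 0.6, 0, 0, 0, 0]]
  ]
}}

```text
clock: 2.65
position: [0.4968, 0.1362, 0.2421]
ee_rot: [0.707, 0.708, 0.0, -0.0]
ft_force: [0.3, 0.2, -0.4]
gripper_width: 0.0857
```

>>> {"op": "step_arm", "data": {
  "rows": [
    [[-0.3, 0.17, 0, 0, 0, 0], [-0.6, 0.34, 0, 0, 0, 0], [-0.9, 0.51, 0, 0, 0, 0], [-1, 0.6, 0, 0, 0, 0], [-1, 0.6, 0, 0, 0, 0]]
  ]
}}

```text
clock: 3.28
position: [0.5686, 0.0165, 0.242]
ee_rot: [0.707, 0.707, -0.0, -0.0]
ft_force: [-0.0, 0.1, -0.5]
gripper_width: 0.0856
```

>>> {"op": "step_arm", "data": {
  "rows": [
    [[-0.3, 0.17, 0, 0, 0, 0], [-0.6, 0.34, 0, 0, 0, 0], [-0.9, 0.51, 0, 0, 0, 0], [-1, 0.6, 0, 0, 0, 0], [-1, 0.6, 0, 0, 0, 0]]
  ]
}}

```text
clock: 3.9
position: [0.6406, -0.1033, 0.242]
ee_rot: [0.707, 0.707, -0.0, -0.0]
ft_force: [-0.8, 0.7, -0.4]
gripper_width: 0.0853
```

Run:
```python
from h import *
s=snapshot("wrist"); cv2.imwrite("pics/w1.png",s["frame"][:,:,::-1]); print(s["cam_to_world"].round(3),s["fovy"])
print(state()["position"])
t=snapshot("top")
print("beaker rim/base",ray(t,383.3,151.4,.075),ray(t,379.3,158.6,.0),"cup",ray(t,405.6,193.8,.048),ray(t,401.8,196.2,.0))
print("pred wrist px rim", proj(s,ray(t,383.3,151.4,.075)))
```

```text
[[ 1.     0.002  0.001  0.64 ]
 [ 0.002 -0.966 -0.26  -0.036]
 [ 0.     0.26  -0.966  0.373]
 [ 0.     0.     0.     1.   ]] 71.73866988467101
[ 0.64024799 -0.10282693  0.24207428]
beaker rim/base [ 0.65817736 -0.14396152  0.075     ] [ 0.66079528 -0.14637073  0.        ] cup [ 0.56291323 -0.20115534  0.048     ] [ 0.56480671 -0.20259823  0.        ]
pred wrist px rim (np.float64(331.85025799237457), np.float64(221.6747294697656))
```

View pics/w1.png

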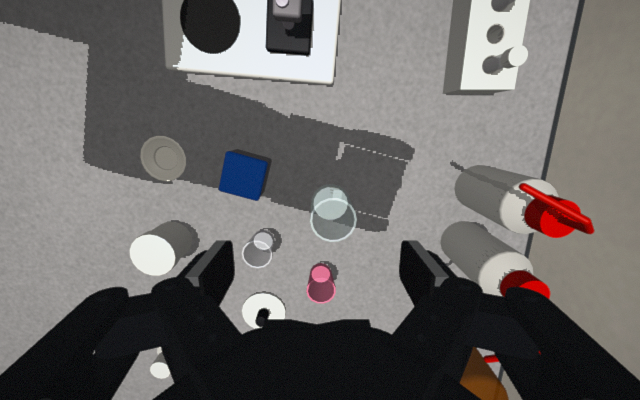

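The wrist view puts the beaker rim at (333,219) and base at (331,203), the cup rim at (257,254), the jar cap at (155,254), the cover disc at (264,311) and the bottle cap at (161,367). The fingers lie along image x.

Run:
```python
from h import *
s=snapshot("wrist")
for n,u,v,z in(("bk rim",333,219.5,.075),("bk base",331,203,0),("cup rim",257,254,.048),("cup base",263,240,0),("jar",155,254,.055),("cover",264,311,.005)): print(n,ray(s,u,v,z).round(4))
for n,u,v in (("mat",210,22),):print(ray(s,u,v,.02))
```

```text
bk rim [ 0.659  -0.1408  0.075 ]
bk base [ 0.6606 -0.1427  0.    ]
cup rim [ 0.5637 -0.1976  0.048 ]
cup base [ 0.5624 -0.1991  0.    ]
jar [ 0.4367 -0.1944  0.055 ]
cover [ 0.5594 -0.3156  0.005 ]
[0.51924464 0.07533374 0.02      ]
```

>>> {"op": "step_arm", "data": {
  "rows": [
    [[-0.12, 0.06, 0.2, 0, 0, 0], [-0.25, 0.12, 0.4, 0, 0, 0], [-0.325, 0.157, 0.64, 0, 0, 0], [-0.325, 0.157, 0.64, 0, 0, 0], [-0.325, 0.157, 0.64, 0, 0, 0]]
  ]
}}

```text
clock: 4.68
position: [0.6597, -0.1426, 0.1668]
ee_rot: [0.707, 0.708, 0.0, 0.0]
ft_force: [0.2, 0.0, 0.1]
gripper_width: 0.0851
```

>>> {"op": "step_arm", "data": {
  "rows": [
    [[0, 0, 0.25, 0, 0, 0], [0, 0, 0.5, 0, 0, 0], [0, 0, 0.75, 0, 0, 0], [0, 0, 1, 0, 0, 0], [0, 0, 1, 0, 0, 0]]
  ]
}}

```text
clock: 5.3
position: [0.6591, -0.1426, 0.0452]
ee_rot: [0.707, 0.707, -0.0, -0.001]
ft_force: [0.2, -0.5, -0.2]
gripper_width: 0.0855
```

>>> {"op": "step_arm", "data": {
  "rows": [
    [[0, 0, 0, 0, 0, 0], [0, 0, 0, 0, 0, 0], [0, 0, 0, 0, 0, 0], [0, 0, 0, 0, 0, 0], [0, 0, 0, 0, 0, 0]]
  ],
  "claw": 255,
  "grip_force": 25
}}

```text
clock: 5.92
position: [0.6603, -0.1435, 0.0476]
ee_rot: [0.707, 0.707, 0.001, 0.001]
ft_force: [-0.9, 1.2, 6.1]
gripper_width: 0.0539
```

>>> {"op": "step_arm", "data": {
  "rows": [
    [[0, 0, 0, 0, 0, 0], [0, 0, 0, 0, 0, 0], [0, 0, -0.1, 0, 0, 0], [0, 0, -0.3, 0, 0, 0], [0, 0, -0.3, 0, 0, 0]]
  ]
}}

```text
clock: 6.55
position: [0.6605, -0.1437, 0.0841]
ee_rot: [0.707, 0.707, 0.001, 0.002]
ft_force: [0.6, -0.9, -2.5]
gripper_width: 0.0538
```

Run:
```python
from h import *
s=snapshot("wrist"); cv2.imwrite("pics/w2.png",s["frame"][:,:,::-1]); print(state()["position"],state()["gripper_width"])
```

```text
[ 0.65989276 -0.14353055  0.08262861] 0.054008196918102984
```

View pics/w2.png

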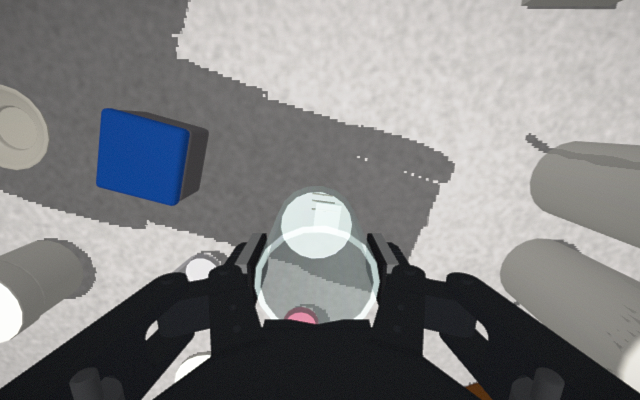

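Beaker held (54 mm opening), rim about (318,278), base centre (316,225). I'll compute its offset from the TCP.

Run:
```python
from h import *
s=snapshot("wrist"); p=state()["position"]; print(p)
for n,u,v,z in(("base",316,225,.037),("rim",318,278,.112),("rimtop",318,228,.112)): print(n,(ray(s,u,v,z)-p).round(4))
```

```text
[ 0.65947443 -0.14339365  0.08168414]
base [ 0.0001  0.0005 -0.0447]
rim [0.0008 0.0053 0.0303]
rimtop [0.0007 0.0274 0.0303]
```

>>> {"op": "step_arm", "data": {
  "rows": [
    [[0, 0, -0.25, 0, 0, 0], [0, 0, -0.5, 0, 0, 0], [0.1, 0, -0.78, 0, 0, 0], [0.3, 0, -0.78, 0, 0, 0], [0.5, 0, -0.78, 0, 0, 0]]
  ]
}}

```text
clock: 7.28
position: [0.6588, -0.0819, 0.1736]
ee_rot: [0.707, 0.707, -0.001, -0.001]
ft_force: [0.2, -0.5, -1.5]
gripper_width: 0.0542
```

>>> {"op": "step_arm", "data": {
  "rows": [
    [[0.2, -0.03, 0, 0, 0, 0], [0.4, -0.06, 0, 0, 0, 0], [0.6, -0.1, 0, 0, 0, 0], [0.8, -0.13, 0, 0, 0, 0], [1, -0.17, 0, 0, 0, 0]]
  ]
}}

```text
clock: 7.9
position: [0.6388, 0.0382, 0.1751]
ee_rot: [0.707, 0.707, 0.0, 0.0]
ft_force: [0.0, 0.9, -1.5]
gripper_width: 0.0537
```

>>> {"op": "step_arm", "data": {
  "rows": [
    [[0.25, -0.04, 0, 0, 0, 0], [0.5, -0.08, 0, 0, 0, 0], [0.75, -0.12, 0, 0, 0, 0], [0.95, -0.16, 0, 0, 0, 0], [1, -0.17, 0, 0, 0, 0]]
  ]
}}

```text
clock: 8.52
position: [0.618, 0.1584, 0.1752]
ee_rot: [0.706, 0.708, 0.0, 0.0]
ft_force: [0.1, 0.1, -1.2]
gripper_width: 0.0539
```

>>> {"op": "step_arm", "data": {
  "rows": [
    [[0.04, 0, 0.2, 0, 0, 0], [0.04, 0, 0.3, 0, 0, 0], [0.04, 0, 0.4, 0, 0, 0], [0.04, 0, 0.4, 0, 0, 0], [0.04, 0, 0.4, 0, 0, 0]]
  ]
}}

```text
clock: 9.15
position: [0.6189, 0.1611, 0.1275]
ee_rot: [0.707, 0.707, 0.0, 0.0]
ft_force: [0.5, -0.3, -1.1]
gripper_width: 0.0541
```

Run:
```python
from h import *
s=snapshot("wrist"); cv2.imwrite("pics/w3.png",s["frame"][:,:,::-1]); print(state()["position"],state()["gripper_width"])
for n,p in (("backmat",(.6187,.1624,.02)),("fm",(.529,.17,.02)),("fl",(.537,.265,.02)),("fr",(.5209,.0754,.02))): print(n,proj(s,p))
```

```text
[0.61893142 0.16122805 0.12770453] 0.05415504986463154
backmat (np.float64(316.2319649364445), np.float64(200.00397171340552))
fm (np.float64(215.24083546877125), np.float64(191.67839534188573))
fl (np.float64(214.0897197069067), np.float64(76.08832264662705))
fr (np.float64(216.04113085680635), np.float64(285.78898482940235))
```

View pics/w3.png

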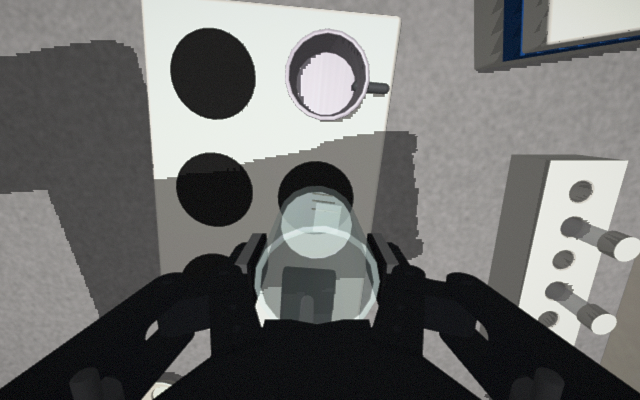

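The pot is at (328,75), and the front mats at (213,73) and (214,190) sit about 2 px off the top-view predictions. I'll fit them in this wrist view.

Run:
```python
from h import *
s=snapshot("wrist"); g=cv2.cvtColor(s["frame"],cv2.COLOR_RGB2GRAY)
m=np.zeros_like(g,bool); m[0:260,140:400]=g[0:260,140:400]<60
for b in blobs(m,1500,9000): print(b,ray(s,*b[1],.02).round(4))
print(g[190,200:330:10],g[150,140:400:20])
# back mat circle: edge points above base
r=[np.where(m[:,u][150:200])[0] for u in range(284,350,8)]
P=np.array([ray(s,u,150+a[0]-.5,.02)[:2] for u,a in zip(range(284,350,8),r) if len(a)])
A=np.c_[2*P,np.ones(len(P))]; c=np.linalg.lstsq(A,(P**2).sum(1),rcond=None)[0]; print("fit",c[:2],np.sqrt(c[2]+c[0]**2+c[1]**2))
```

```text
([171, 29, 84, 90, 5916], [212.4, 73.4]) [0.5358 0.2671 0.02  ]
([176, 153, 77, 74, 4358], [214.0, 189.6]) [0.5281 0.1719 0.02  ]
([278, 162, 75, 49, 1828], [315.1, 180.8]) [0.6177 0.18   0.02  ]
[ 17  20  17  11  14  15 129 129  14  15  67  65  60] [ 80 236 237 238 238 238 238 239 150 129 129 131 127]
fit [0.61800333 0.16346175] 0.03380560835410894
```

>>> {"op": "step_arm", "data": {
  "rows": [
    [[0.018, -0.007, 0.12, 0, 0, 0], [0.018, -0.007, 0.26, 0, 0, 0], [0.018, -0.007, 0.4, 0, 0, 0], [0.018, -0.007, 0.48, 0, 0, 0], [0.018, -0.007, 0.505, 0, 0, 0]]
  ]
}}

```text
clock: 9.88
position: [0.617, 0.1636, 0.0672]
ee_rot: [0.707, 0.707, -0.001, -0.001]
ft_force: [-14.6, -3.1, 36.1]
gripper_width: 0.054
```

>>> {"op": "step_arm", "data": {
  "rows": [
    [[0, 0, 0, 0, 0, 0], [0, 0, 0, 0, 0, 0], [0, 0, 0, 0, 0, 0], [0, 0, 0, 0, 0, 0], [0, 0, 0, 0, 0, 0]]
  ],
  "claw": 40
}}

```text
clock: 10.5
position: [0.6178, 0.1635, 0.0664]
ee_rot: [0.707, 0.707, 0.0, -0.0]
ft_force: [0.3, -0.6, 0.5]
gripper_width: 0.0719
```

>>> {"op": "step_arm", "data": {
  "rows": [
    [[0, 0, 0, 0, 0, 0], [0, 0, -0.25, 0, 0, 0], [0, 0, -0.5, 0, 0, 0], [0, 0, -0.8, 0, 0, 0], [0, 0, -1, 0, 0, 0]]
  ]
}}

```text
clock: 11.12
position: [0.618, 0.1636, 0.1882]
ee_rot: [0.707, 0.707, 0.001, 0.0]
ft_force: [-0.2, -1.1, -0.2]
gripper_width: 0.0719
```

Run:
```python
from h import *
s=snapshot("top"); f=s["frame"]; cv2.imwrite("pics/t2.png",cv2.resize(f[130:250,180:330],None,fx=5,fy=5,interpolation=2)[:,:,::-1]); print(state()["position"])
print(proj(s,(.618,.1637,.02)),proj(s,(.618,.1637,.095)))
```

```text
[0.61884348 0.16374903 0.19102176]
(np.float64(255.68342630768046), np.float64(170.49065186478416)) (np.float64(249.88544250642371), np.float64(163.02999619684994))
```

View pics/t2.png

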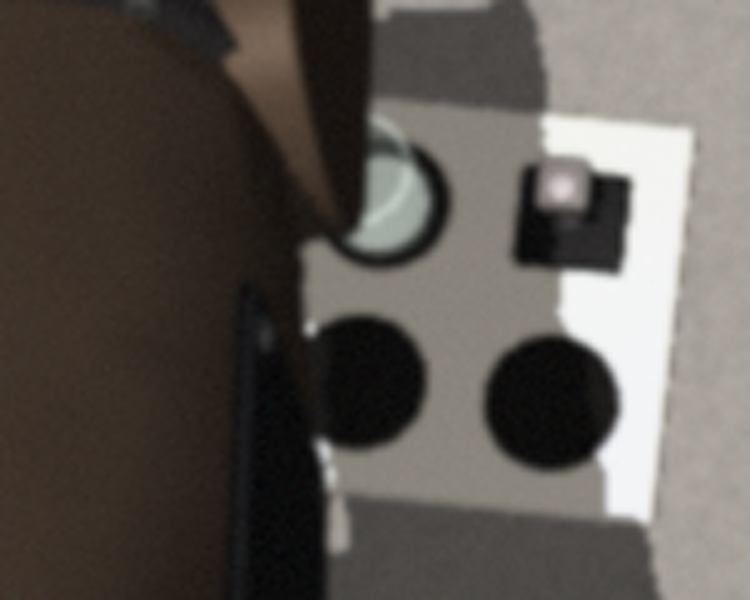

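Beaker stands within its mat; the contact force was higher than I'd like at 36 N, so I'll lower less next time. Next is the bottle.

>>> {"op": "step_arm", "data": {
  "rows": [
    [[-0.2, -0.05, -0.25, 0, 0, 0], [-0.45, -0.15, -0.25, 0, 0, 0], [-0.7, -0.25, -0.25, 0, 0, 0], [-0.97, -0.36, -0.25, 0, 0, 0], [-0.97, -0.36, -0.25, 0, 0, 0]]
  ],
  "claw": 0
}}

```text
clock: 11.8
position: [0.574, 0.0455, 0.2164]
ee_rot: [0.708, 0.706, -0.0, -0.0]
ft_force: [-0.9, 0.1, 0.6]
gripper_width: 0.0854
```

>>> {"op": "step_arm", "data": {
  "rows": [
    [[-0.25, -0.1, 0, 0, 0, 0], [-0.5, -0.18, 0, 0, 0, 0], [-0.75, -0.27, 0, 0, 0, 0], [-0.97, -0.36, 0, 0, 0, 0], [-0.97, -0.36, 0, 0, 0, 0]]
  ]
}}

```text
clock: 12.42
position: [0.5315, -0.07, 0.2164]
ee_rot: [0.708, 0.707, 0.0, -0.0]
ft_force: [0.3, 0.5, -0.0]
gripper_width: 0.0852
```

>>> {"op": "step_arm", "data": {
  "rows": [
    [[-0.25, -0.1, 0, 0, 0, 0], [-0.5, -0.18, 0, 0, 0, 0], [-0.75, -0.27, 0, 0, 0, 0], [-0.97, -0.36, 0, 0, 0, 0], [-0.97, -0.36, 0, 0, 0, 0]]
  ]
}}

```text
clock: 13.05
position: [0.4887, -0.1861, 0.2163]
ee_rot: [0.707, 0.707, 0.0, 0.0]
ft_force: [-0.7, -0.8, 0.2]
gripper_width: 0.0856
```

>>> {"op": "step_arm", "data": {
  "rows": [
    [[-0.25, -0.1, 0, 0, 0, 0], [-0.5, -0.18, 0, 0, 0, 0], [-0.75, -0.27, 0, 0, 0, 0], [-0.97, -0.36, 0, 0, 0, 0], [-0.97, -0.36, 0, 0, 0, 0]]
  ]
}}

```text
clock: 13.68
position: [0.4457, -0.3023, 0.2163]
ee_rot: [0.707, 0.707, 0.0, -0.0]
ft_force: [-0.0, -0.2, -0.4]
gripper_width: 0.0854
```

Run:
```python
from h import *
s=snapshot("wrist"); cv2.imwrite("pics/w4.png",s["frame"][:,:,::-1]); print(state()["position"])
g=cv2.cvtColor(s["frame"],cv2.COLOR_RGB2GRAY)
for b in blobs(g>195,150,9000): print(b,ray(s,*b[1],.09).round(4),ray(s,*b[1],.055).round(4))
```

```text
[ 0.44587339 -0.30147343  0.21625159]
([418, 66, 35, 41, 172], [439.6, 82.8]) [ 0.5525 -0.2007  0.09  ] [ 0.567 -0.196  0.055]
([407, 79, 23, 24, 405], [418.6, 90.5]) [ 0.5348 -0.207   0.09  ] [ 0.547  -0.2031  0.055 ]
([390, 176, 42, 41, 735], [414.1, 200.5]) [ 0.5401 -0.3066  0.09  ] [ 0.553  -0.3163  0.055 ]
([294, 212, 21, 33, 187], [300.9, 230.0]) [ 0.4302 -0.3371  0.09  ] [ 0.4282 -0.3509  0.055 ]
([582, 327, 39, 28, 580], [604.6, 336.8]) [ 0.7674 -0.4644  0.09  ] [ 0.8111 -0.4956  0.055 ]
```

View pics/w4.png

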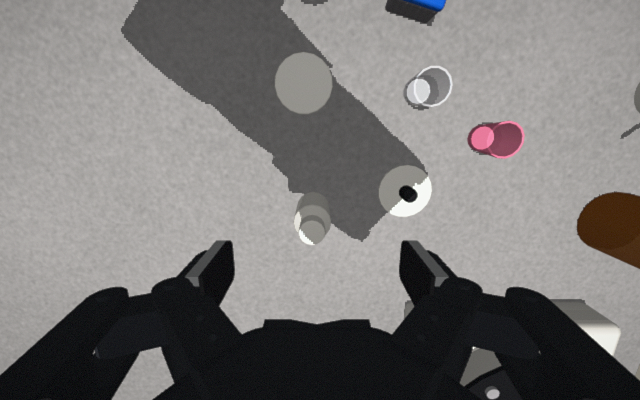

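Bottle cap at (312,230), jar cap (304,82), cover (405,191), cup rim (435,86).

Run:
```python
from h import *
s=snapshot("wrist"); p=state()["position"];print(p)
for n,u,v,z in(("bottle",312.5,230.5,.09),("cover",405,191,.005),("jar",304,82.5,.055),("cup",435,86,.048)): print(n,ray(s,u,v,z).round(4))
```

```text
[ 0.44594126 -0.3010832   0.21633711]
bottle [ 0.4419 -0.3368  0.09  ]
cover [ 0.5587 -0.3167  0.005 ]
jar [ 0.4335 -0.195   0.055 ]
cup [ 0.5657 -0.1972  0.048 ]
```

>>> {"op": "step_arm", "data": {
  "rows": [
    [[-0.15, -0.037, 0.1, 0, 0, 0], [-0.31, -0.037, 0.25, 0, 0, 0], [-0.31, -0.037, 0.43, 0, 0, 0], [-0.31, -0.037, 0.43, 0, 0, 0], [-0.31, -0.037, 0.43, 0, 0, 0]]
  ]
}}

```text
clock: 14.4
position: [0.4411, -0.3394, 0.1652]
ee_rot: [0.707, 0.707, 0.0, 0.0]
ft_force: [0.7, 1.0, 0.4]
gripper_width: 0.0857
```

>>> {"op": "step_arm", "data": {
  "rows": [
    [[0, 0, 0.25, 0, 0, 0], [0, 0, 0.5, 0, 0, 0], [0, 0, 0.75, 0, 0, 0], [0, 0, 1, 0, 0, 0], [0, 0, 1, 0, 0, 0]]
  ]
}}

```text
clock: 15.02
position: [0.4406, -0.3389, 0.0441]
ee_rot: [0.707, 0.707, 0.0, -0.001]
ft_force: [-0.6, -0.5, 0.0]
gripper_width: 0.0854
```

>>> {"op": "step_arm", "data": {
  "rows": [
    [[0, 0, 0, 0, 0, 0], [0, 0, 0, 0, 0, 0], [0, 0, 0, 0, 0, 0], [0, 0, 0, 0, 0, 0], [0, 0, 0, 0, 0, 0]]
  ],
  "claw": 255,
  "grip_force": 25
}}

```text
clock: 15.65
position: [0.4411, -0.3397, 0.0462]
ee_rot: [0.707, 0.707, 0.0, 0.001]
ft_force: [-0.9, 0.8, 7.3]
gripper_width: 0.0414
```

>>> {"op": "step_arm", "data": {
  "rows": [
    [[0, 0, 0, 0, 0, 0], [0, 0, 0, 0, 0, 0], [0, 0, -0.1, 0, 0, 0], [0, 0, -0.3, 0, 0, 0], [0, 0, -0.3, 0, 0, 0]]
  ]
}}

```text
clock: 16.27
position: [0.4414, -0.3399, 0.0828]
ee_rot: [0.707, 0.707, 0.0, 0.002]
ft_force: [-0.7, 0.0, -1.0]
gripper_width: 0.0413
```

Run:
```python
from h import *
s=snapshot("wrist"); cv2.imwrite("pics/w5.png",s["frame"][150:400,180:460][:,:,::-1]); print(state()["position"],state()["gripper_width"])
```

```text
[ 0.44098304 -0.3395375   0.08175787] 0.041429934153680216
```

View pics/w5.png

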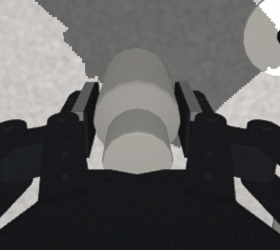

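Bottle held (41.4 mm). Far cap edge about (318,282), far base edge about (316,198).

Run:
```python
from h import *
s=snapshot("wrist"); p=state()["position"]; print(p)
print(ray(s,318,281,.1255)-p-[0,.0135,0], ray(s,316,198,.0355)-p-[0,.021,0])
```

```text
[ 0.44072086 -0.3393168   0.08104864]
[ 0.00051259 -0.00077598  0.04445136] [-0.00013112 -0.00181243 -0.04554864]
```

>>> {"op": "step_arm", "data": {
  "rows": [
    [[0, 0, -0.3, 0, 0, 0], [0, 0, -0.6, 0, 0, 0], [0.05, 0, -1, 0, 0, 0], [0.15, 0, -1, 0, 0, 0], [0.3, 0, -1, 0, 0, 0]]
  ]
}}

```text
clock: 17.0
position: [0.4402, -0.3023, 0.1996]
ee_rot: [0.707, 0.707, 0.0, -0.001]
ft_force: [0.6, 0.7, -2.1]
gripper_width: 0.0414
```

>>> {"op": "step_arm", "data": {
  "rows": [
    [[0.19, 0.03, 0, 0, 0, 0], [0.38, 0.06, 0, 0, 0, 0], [0.57, 0.1, 0, 0, 0, 0], [0.76, 0.13, 0, 0, 0, 0], [0.952, 0.159, 0, 0, 0, 0]]
  ]
}}

```text
clock: 17.62
position: [0.4595, -0.187, 0.1998]
ee_rot: [0.707, 0.708, -0.0, -0.001]
ft_force: [0.3, -1.1, -1.1]
gripper_width: 0.0411
```

>>> {"op": "step_arm", "data": {
  "rows": [
    [[0.19, 0.03, 0, 0, 0, 0], [0.38, 0.06, 0, 0, 0, 0], [0.57, 0.1, 0, 0, 0, 0], [0.76, 0.13, 0, 0, 0, 0], [0.952, 0.159, 0, 0, 0, 0]]
  ]
}}

```text
clock: 18.25
position: [0.4783, -0.0729, 0.1998]
ee_rot: [0.707, 0.707, -0.0, -0.001]
ft_force: [-0.6, -0.1, -1.6]
gripper_width: 0.0412
```

>>> {"op": "step_arm", "data": {
  "rows": [
    [[0.19, 0.03, 0, 0, 0, 0], [0.38, 0.06, 0, 0, 0, 0], [0.57, 0.1, 0, 0, 0, 0], [0.76, 0.13, 0, 0, 0, 0], [0.952, 0.159, 0, 0, 0, 0]]
  ]
}}

```text
clock: 18.88
position: [0.497, 0.0412, 0.1998]
ee_rot: [0.707, 0.708, -0.001, -0.001]
ft_force: [-0.2, -0.3, -1.7]
gripper_width: 0.0415
```

>>> {"op": "step_arm", "data": {
  "rows": [
    [[0.19, 0.03, 0, 0, 0, 0], [0.38, 0.06, 0, 0, 0, 0], [0.57, 0.1, 0, 0, 0, 0], [0.76, 0.13, 0, 0, 0, 0], [0.952, 0.159, 0, 0, 0, 0]]
  ]
}}

```text
clock: 19.5
position: [0.5158, 0.1554, 0.1997]
ee_rot: [0.707, 0.708, -0.001, -0.001]
ft_force: [-1.3, -0.2, -1.5]
gripper_width: 0.041
```

>>> {"op": "step_arm", "data": {
  "rows": [
    [[0.25, 0.03, 0, 0, 0, 0], [0.5, 0.06, 0, 0, 0, 0], [0.75, 0.1, 0, 0, 0, 0], [0.952, 0.159, 0, 0, 0, 0], [0.952, 0.159, 0, 0, 0, 0]]
  ]
}}

```text
clock: 20.12
position: [0.5347, 0.2699, 0.1995]
ee_rot: [0.706, 0.708, -0.001, -0.0]
ft_force: [-0.0, -0.5, -1.4]
gripper_width: 0.0414
```

Run:
```python
from h import *
import time
for i in range(3): s=snapshot("wrist"); print(state()["position"],state()["gripper_width"])
```

```text
[0.53461896 0.26888749 0.19960312] 0.040737153257193126
[0.53475814 0.26822591 0.19984209] 0.04177176072009514
[0.53500457 0.26779159 0.20015824] 0.04125152567120342
```

>>> {"op": "step_arm", "data": {
  "rows": [
    [[0, 0.008, 0.15, 0, 0, 0], [0, 0.008, 0.3, 0, 0, 0], [0, 0.008, 0.45, 0, 0, 0], [0, 0.008, 0.6, 0, 0, 0], [0, 0.008, 0.7, 0, 0, 0]]
  ]
}}

```text
clock: 20.9
position: [0.5364, 0.2672, 0.1161]
ee_rot: [0.707, 0.707, -0.0, -0.0]
ft_force: [0.1, -0.3, -1.4]
gripper_width: 0.0411
```

>>> {"op": "step_arm", "data": {
  "rows": [
    [[0, 0, 0.12, 0, 0, 0], [0, 0, 0.24, 0, 0, 0], [0, 0, 0.34, 0, 0, 0], [0, 0, 0.4, 0, 0, 0], [0, 0, 0.4, 0, 0, 0]]
  ]
}}

```text
clock: 21.52
position: [0.5367, 0.2678, 0.0684]
ee_rot: [0.707, 0.707, -0.0, -0.0]
ft_force: [-0.3, 0.1, -1.4]
gripper_width: 0.041
```

>>> {"op": "step_arm", "data": {
  "rows": [
    [[0, 0, 0.006, 0, 0, 0], [0, 0, 0.012, 0, 0, 0], [0, 0, 0.012, 0, 0, 0], [0, 0, 0.012, 0, 0, 0], [0, 0, 0.012, 0, 0, 0]]
  ]
}}

```text
clock: 22.15
position: [0.5368, 0.2679, 0.0675]
ee_rot: [0.707, 0.707, 0.0, 0.0]
ft_force: [-0.1, -0.4, -0.8]
gripper_width: 0.0411
```

>>> {"op": "step_arm", "data": {
  "rows": [
    [[0, 0, 0, 0, 0, 0], [0, 0, 0, 0, 0, 0], [0, 0, 0, 0, 0, 0], [0, 0, 0, 0, 0, 0], [0, 0, 0, 0, 0, 0]]
  ],
  "claw": 75
}}

```text
clock: 22.78
position: [0.5368, 0.2679, 0.0675]
ee_rot: [0.707, 0.707, 0.0, -0.0]
ft_force: [0.2, -0.3, -0.2]
gripper_width: 0.0603
```

>>> {"op": "step_arm", "data": {
  "rows": [
    [[0, 0, 0, 0, 0, 0], [0, 0, -0.25, 0, 0, 0], [0, 0, -0.5, 0, 0, 0], [0, 0, -0.8, 0, 0, 0], [0, 0, -1, 0, 0, 0]]
  ]
}}

```text
clock: 23.4
position: [0.537, 0.2679, 0.1891]
ee_rot: [0.707, 0.707, 0.001, 0.0]
ft_force: [-0.3, 0.4, 0.7]
gripper_width: 0.0602
```

Run:
```python
from h import *
s=snapshot("wrist"); cv2.imwrite("pics/w6.png",s["frame"][:,:,::-1]); print(state()["position"])
```

```text
[0.53783208 0.26830156 0.19179201]
```

View pics/w6.png

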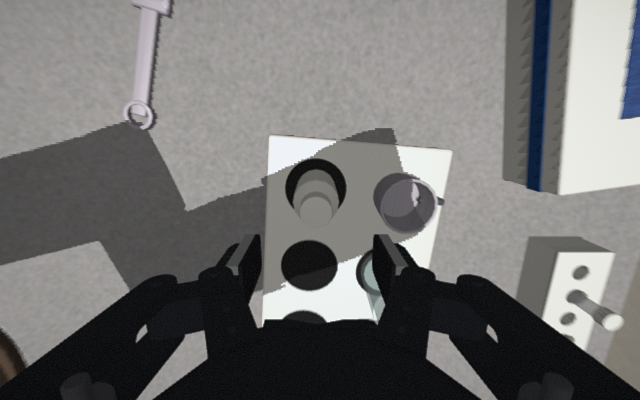

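Bottle stands centred on the front-left mat (bottle base and mat both near (316,188)). Next is the jar.

>>> {"op": "step_arm", "data": {
  "rows": [
    [[-0.2, -0.03, -0.2, 0, 0, 0], [-0.4, -0.08, -0.2, 0, 0, 0], [-0.65, -0.14, -0.2, 0, 0, 0], [-0.88, -0.2, -0.2, 0, 0, 0], [-0.88, -0.2, -0.2, 0, 0, 0]]
  ],
  "claw": 0
}}

```text
clock: 24.08
position: [0.5121, 0.1604, 0.2106]
ee_rot: [0.708, 0.706, -0.001, -0.0]
ft_force: [-0.6, -0.1, 0.0]
gripper_width: 0.0849
```

>>> {"op": "step_arm", "data": {
  "rows": [
    [[-0.25, -0.05, 0, 0, 0, 0], [-0.5, -0.1, 0, 0, 0, 0], [-0.75, -0.15, 0, 0, 0, 0], [-0.88, -0.2, 0, 0, 0, 0], [-0.88, -0.2, 0, 0, 0, 0]]
  ]
}}

```text
clock: 24.7
position: [0.4887, 0.0564, 0.2112]
ee_rot: [0.707, 0.707, -0.0, -0.0]
ft_force: [-0.4, -0.6, -0.5]
gripper_width: 0.0853
```

>>> {"op": "step_arm", "data": {
  "rows": [
    [[-0.25, -0.05, 0, 0, 0, 0], [-0.5, -0.1, 0, 0, 0, 0], [-0.75, -0.15, 0, 0, 0, 0], [-0.88, -0.2, 0, 0, 0, 0], [-0.88, -0.2, 0, 0, 0, 0]]
  ]
}}

```text
clock: 25.32
position: [0.4649, -0.049, 0.2114]
ee_rot: [0.707, 0.707, 0.0, -0.0]
ft_force: [0.2, 0.4, 0.4]
gripper_width: 0.0856
```

>>> {"op": "step_arm", "data": {
  "rows": [
    [[-0.25, -0.05, 0, 0, 0, 0], [-0.5, -0.1, 0, 0, 0, 0], [-0.75, -0.15, 0, 0, 0, 0], [-0.88, -0.2, 0, 0, 0, 0], [-0.88, -0.2, 0, 0, 0, 0]]
  ]
}}

```text
clock: 25.95
position: [0.441, -0.1544, 0.2114]
ee_rot: [0.707, 0.707, 0.0, -0.0]
ft_force: [-0.2, 1.3, -0.5]
gripper_width: 0.0855
```

Run:
```python
from h import *
s=snapshot("wrist"); f=s["frame"]; cv2.imwrite("pics/w7.png",f[:,:,::-1]); p=state()["position"];print(p)
e=proj(s,(.434,-.195,.055)); print("pred",e)
g=cv2.medianBlur(cv2.cvtColor(f,cv2.COLOR_RGB2GRAY),5)
c=cv2.HoughCircles(g,cv2.HOUGH_GRADIENT,1,10,param1=60,param2=15,minRadius=22,maxRadius=45)
for u,v,r in c[0]:
    if abs(u-e[0])<30 and abs(v-e[1])<30: print(u,v,r,ray(s,u,v,.055).round(4))
u,v=int(e[0]),int(e[1]); print(g[v,u-60:u+61:6]); print(g[v-60:v+61:6,u])
```

```text
[ 0.44108245 -0.1539872   0.21139286]
pred (np.float64(310.15327061306823), np.float64(224.77351621706845))
308.5 227.5 26.1 [ 0.4322 -0.1982  0.055 ]
309.5 213.5 22.35 [ 0.4334 -0.1819  0.055 ]
[178 178 181 178 178 177 251 251 251 152 150 150 150 150 142  90  92  92
  93  92  94]
[ 92  95  93  92  92 112 114 152 150 150 150 181 251 251 251 179 180 181
 184 187 182]
```

>>> {"op": "step_arm", "data": {
  "rows": [
    [[-0.15, -0.03, 0.1, 0, 0, 0], [-0.34, -0.058, 0.25, 0, 0, 0], [-0.34, -0.058, 0.386, 0, 0, 0], [-0.34, -0.058, 0.386, 0, 0, 0], [-0.34, -0.058, 0.386, 0, 0, 0]]
  ]
}}

```text
clock: 26.62
position: [0.4345, -0.1947, 0.1656]
ee_rot: [0.707, 0.708, 0.0, 0.0]
ft_force: [0.2, 0.4, -0.8]
gripper_width: 0.0851
```

>>> {"op": "step_arm", "data": {
  "rows": [
    [[0, 0, 0.25, 0, 0, 0], [0, 0, 0.5, 0, 0, 0], [0, 0, 0.75, 0, 0, 0], [0, 0, 1, 0, 0, 0], [0, 0, 1, 0, 0, 0]]
  ]
}}

```text
clock: 27.25
position: [0.4339, -0.1947, 0.0444]
ee_rot: [0.707, 0.707, -0.0, -0.001]
ft_force: [0.2, 0.1, 0.3]
gripper_width: 0.0851
```

>>> {"op": "step_arm", "data": {
  "rows": [
    [[0, 0, 0, 0, 0, 0], [0, 0, 0, 0, 0, 0], [0, 0, 0, 0, 0, 0], [0, 0, 0, 0, 0, 0], [0, 0, 0, 0, 0, 0]]
  ],
  "claw": 255,
  "grip_force": 30
}}

```text
clock: 27.88
position: [0.4346, -0.1955, 0.0468]
ee_rot: [0.707, 0.707, 0.0, 0.001]
ft_force: [-0.8, 1.7, 9.8]
gripper_width: 0.0566
```

>>> {"op": "step_arm", "data": {
  "rows": [
    [[0, 0, 0, 0, 0, 0], [0, 0, 0, 0, 0, 0], [0, 0, -0.1, 0, 0, 0], [0, 0, -0.3, 0, 0, 0], [0, 0, -0.3, 0, 0, 0]]
  ]
}}

```text
clock: 28.5
position: [0.4349, -0.1958, 0.0832]
ee_rot: [0.707, 0.707, 0.0, 0.002]
ft_force: [-0.4, -0.8, -0.8]
gripper_width: 0.0568
```

Run:
```python
from h import *
s=snapshot("wrist"); cv2.imwrite("pics/w8.png",s["frame"][150:400,180:460][:,:,::-1]); p=state()["position"];print(p,state()["gripper_width"])
for dy in (-.004,0,.004): print(dy,proj(s,p+[0,dy+.029,.0095]),"base",proj(s,p+[0,dy+.027,-.0455]))
```

```text
[ 0.43447062 -0.19558527  0.08227749] 0.056652506662985574
-0.004 (np.float64(316.26443503076507), np.float64(216.54918553441001)) base (np.float64(315.94875532310283), np.float64(192.39532039556548))
0 (np.float64(316.2769899055866), np.float64(208.37750355314228)) base (np.float64(315.95579193037713), np.float64(186.49169473995835))
0.004 (np.float64(316.2897516636193), np.float64(200.07116600319253)) base (np.float64(315.96291013298213), np.float64(180.5196116205857))
```

View pics/w8.png

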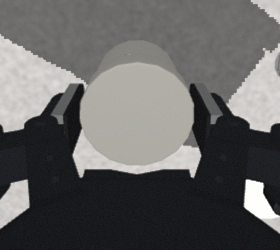

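>>> {"op": "step_arm", "data": {
  "rows": [
    [[0, 0, -0.3, 0, 0, 0], [0, 0, -0.6, 0, 0, 0], [0.05, 0, -0.8, 0, 0, 0], [0.15, 0, -0.8, 0, 0, 0], [0.3, 0, -0.8, 0, 0, 0]]
  ]
}}

```text
clock: 29.18
position: [0.4336, -0.1584, 0.1761]
ee_rot: [0.707, 0.707, -0.0, -0.001]
ft_force: [0.5, 0.2, -0.9]
gripper_width: 0.0569
```

>>> {"op": "step_arm", "data": {
  "rows": [
    [[0.2, 0.07, 0, 0, 0, 0], [0.4, 0.14, 0, 0, 0, 0], [0.6, 0.21, 0, 0, 0, 0], [0.8, 0.28, 0, 0, 0, 0], [0.99, 0.356, 0, 0, 0, 0]]
  ]
}}

```text
clock: 29.8
position: [0.4762, -0.0386, 0.1757]
ee_rot: [0.707, 0.707, -0.001, -0.001]
ft_force: [1.0, -1.3, -0.9]
gripper_width: 0.0568
```

>>> {"op": "step_arm", "data": {
  "rows": [
    [[0.25, 0.09, 0, 0, 0, 0], [0.5, 0.18, 0, 0, 0, 0], [0.75, 0.27, 0, 0, 0, 0], [0.99, 0.356, 0, 0, 0, 0], [0.99, 0.356, 0, 0, 0, 0]]
  ]
}}

```text
clock: 30.42
position: [0.5188, 0.0806, 0.1756]
ee_rot: [0.706, 0.708, -0.001, -0.001]
ft_force: [0.6, -0.3, -1.4]
gripper_width: 0.0566
```

>>> {"op": "step_arm", "data": {
  "rows": [
    [[0, 0, 0, 0, 0, 0], [0, 0, 0, 0, 0, 0], [0, 0, 0, 0, 0, 0], [0, 0, 0, 0, 0, 0], [0, 0, 0, 0, 0, 0]]
  ]
}}

```text
clock: 31.05
position: [0.5194, 0.0781, 0.1772]
ee_rot: [0.707, 0.707, 0.0, 0.0]
ft_force: [-0.3, -0.3, -1.9]
gripper_width: 0.0568
```

Run:
```python
from h import *
s=snapshot("wrist"); f=s["frame"]; cv2.imwrite("pics/w9.png",f[:,:,::-1]); p=state()["position"];print(p)
g=cv2.cvtColor(f,cv2.COLOR_RGB2GRAY)
m=g<60; m[:,:150]=0
for b in blobs(m[:260],800,9000): print(b,ray(s,*b[1],.02).round(4))
```

```text
[0.51940305 0.07811912 0.17719821]
([301, 0, 69, 26, 1115], [334.7, 11.7]) [0.5359 0.2442 0.02  ]
([292, 60, 68, 72, 3789], [325.4, 95.3]) [0.5281 0.1723 0.02  ]
([286, 159, 63, 43, 1775], [317.4, 178.9]) [0.5204 0.0889 0.02  ]
([376, 171, 67, 59, 2277], [401.5, 197.2]) [0.6112 0.0689 0.02  ]
```

View pics/w9.png

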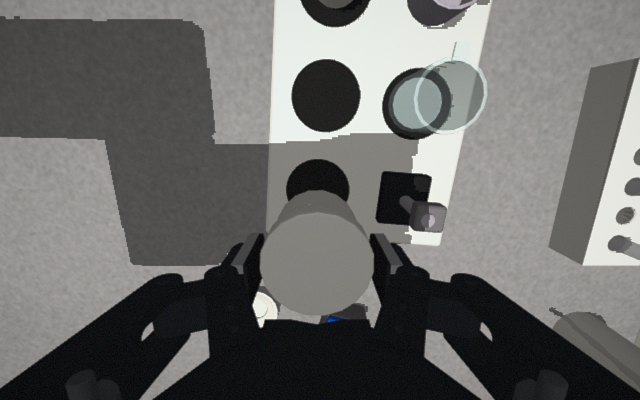

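>>> {"op": "step_arm", "data": {
  "rows": [
    [[0.013, 0.006, 0.15, 0, 0, 0], [0.013, 0.006, 0.3, 0, 0, 0], [0.013, 0.006, 0.45, 0, 0, 0], [0.013, 0.006, 0.6, 0, 0, 0], [0.013, 0.006, 0.7, 0, 0, 0]]
  ]
}}

```text
clock: 31.72
position: [0.52, 0.0798, 0.0924]
ee_rot: [0.707, 0.707, -0.0, -0.0]
ft_force: [1.2, 0.3, -1.7]
gripper_width: 0.0568
```

>>> {"op": "step_arm", "data": {
  "rows": [
    [[0, 0, 0.08, 0, 0, 0], [0, 0, 0.15, 0, 0, 0], [0, 0, 0.19, 0, 0, 0], [0, 0, 0.2, 0, 0, 0], [0, 0, 0.2, 0, 0, 0]]
  ]
}}

```text
clock: 32.35
position: [0.5202, 0.0799, 0.0693]
ee_rot: [0.707, 0.707, 0.0, 0.0]
ft_force: [0.0, 0.1, -1.9]
gripper_width: 0.0567
```

>>> {"op": "step_arm", "data": {
  "rows": [
    [[0, 0, 0.008, 0, 0, 0], [0, 0, 0.014, 0, 0, 0], [0, 0, 0.014, 0, 0, 0], [0, 0, 0.014, 0, 0, 0], [0, 0, 0.014, 0, 0, 0]]
  ]
}}

```text
clock: 32.98
position: [0.5201, 0.0798, 0.0675]
ee_rot: [0.707, 0.707, 0.0, -0.0]
ft_force: [0.4, 0.7, -1.7]
gripper_width: 0.0566
```

>>> {"op": "step_arm", "data": {
  "rows": [
    [[0, 0, 0, 0, 0, 0], [0, 0, 0, 0, 0, 0], [0, 0, 0, 0, 0, 0], [0, 0, 0, 0, 0, 0], [0, 0, 0, 0, 0, 0]]
  ],
  "claw": 35
}}

```text
clock: 33.6
position: [0.5201, 0.0798, 0.0675]
ee_rot: [0.707, 0.707, 0.0, -0.0]
ft_force: [-0.1, -0.1, 0.2]
gripper_width: 0.0735
```

>>> {"op": "step_arm", "data": {
  "rows": [
    [[0, 0, 0, 0, 0, 0], [0, 0, -0.25, 0, 0, 0], [0, 0, -0.5, 0, 0, 0], [0, 0, -0.8, 0, 0, 0], [0, 0, -1, 0, 0, 0]]
  ]
}}

```text
clock: 34.22
position: [0.5203, 0.0798, 0.189]
ee_rot: [0.707, 0.707, 0.001, 0.0]
ft_force: [0.4, -0.5, -0.9]
gripper_width: 0.0736
```

Run:
```python
from h import *
s=snapshot("wrist"); f=s["frame"]; cv2.imwrite("pics/w10.png",f[:,:,::-1]); p=state()["position"];print(p)
g=cv2.cvtColor(f,cv2.COLOR_RGB2GRAY)
# jar cap outline along row/col through predicted centre
for q,z in (((.5202,.0773),.075),):
    u,v=[int(round(a)) for a in proj(s,(*q,z))]; print(u,v,g[v,u-45:u+46:3],g[v-60:v+61:3,u])
```

```text
[0.52114125 0.07993583 0.19144741]
316 202 [129 131 131 129 130 129 132 132 128 131 130 129 129 129 131 131 130 131
 131 128 131 129 130 129 131 128 130 130 131 131 130] [131 129 132 132 130 132  32  19  96 100 134 132 132 133 129 130 131 131
 129 130 131 131 130 128 130 130 130 128 129 129 129  91  80  89 159 152
 160 161 163 158 160]
```

>>> {"op": "step_arm", "data": {
  "rows": [
    [[-0.2, 0.03, -0.15, 0, 0, 0], [-0.4, 0.07, -0.15, 0, 0, 0], [-0.7, 0.12, -0.15, 0, 0, 0], [-0.99, 0.18, -0.15, 0, 0, 0], [-0.99, 0.18, -0.15, 0, 0, 0]]
  ],
  "claw": 0
}}

```text
clock: 34.9
position: [0.542, -0.0407, 0.2049]
ee_rot: [0.708, 0.706, -0.0, -0.0]
ft_force: [-0.1, 0.4, -0.5]
gripper_width: 0.0855
```

>>> {"op": "step_arm", "data": {
  "rows": [
    [[-0.25, 0.05, 0, 0, 0, 0], [-0.5, 0.09, 0, 0, 0, 0], [-0.75, 0.14, 0, 0, 0, 0], [-0.99, 0.18, 0, 0, 0, 0], [-0.99, 0.18, 0, 0, 0, 0]]
  ]
}}

```text
clock: 35.52
position: [0.5635, -0.1583, 0.2049]
ee_rot: [0.707, 0.707, -0.0, -0.0]
ft_force: [-1.1, 0.4, -0.6]
gripper_width: 0.0856
```

>>> {"op": "step_arm", "data": {
  "rows": [
    [[0, 0, 0, 0, 0, 0], [0, 0, 0, 0, 0, 0], [0, 0, 0, 0, 0, 0], [0, 0, 0, 0, 0, 0], [0, 0, 0, 0, 0, 0]]
  ]
}}

```text
clock: 36.15
position: [0.5634, -0.1576, 0.2055]
ee_rot: [0.707, 0.707, 0.0, -0.0]
ft_force: [0.4, -0.4, -0.4]
gripper_width: 0.0853
```

Run:
```python
from h import *
s=snapshot("wrist"); f=s["frame"]; p=state()["position"];print(p)
a=f[120:320,200:440]; cv2.imwrite("pics/w11.png",np.hstack([cv2.resize(cv2.imread("pics/w10.png")[120:320,200:440],None,fx=1.6,fy=1.6),cv2.resize(a,None,fx=1.6,fy=1.6)[:,:,::-1]]))
print(proj(s,(.5647,-.1974,.048)),proj(s,(.5647,-.1974,0)))
```

```text
[ 0.5634277  -0.15768404  0.20546869]
(np.float64(317.5447108447747), np.float64(223.74087361303347)) (np.float64(317.35923246438364), np.float64(210.64709871945064))
```

View pics/w11.png

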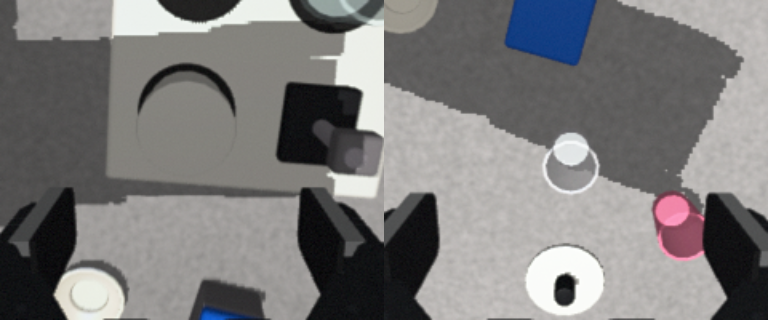

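Jar stands on its mat, and the cup rim at (317,224) matches the prediction. Going down on the cup with a narrower opening, because the pink cup is at (387,269).

>>> {"op": "step_arm", "data": {
  "rows": [
    [[-0.15, 0.006, 0.1, 0, 0, 0], [-0.336, 0.006, 0.25, 0, 0, 0], [-0.336, 0.006, 0.437, 0, 0, 0], [-0.336, 0.006, 0.437, 0, 0, 0], [-0.336, 0.006, 0.437, 0, 0, 0]]
  ],
  "claw": 60
}}

```text
clock: 36.83
position: [0.5642, -0.1988, 0.1529]
ee_rot: [0.707, 0.707, 0.0, -0.0]
ft_force: [0.2, 1.2, 0.8]
gripper_width: 0.0654
```

>>> {"op": "step_arm", "data": {
  "rows": [
    [[0, 0, 0.25, 0, 0, 0], [0, 0, 0.5, 0, 0, 0], [0, 0, 0.75, 0, 0, 0], [0, 0, 1, 0, 0, 0], [0, 0, 1, 0, 0, 0]]
  ]
}}

```text
clock: 37.45
position: [0.5638, -0.1979, 0.0321]
ee_rot: [0.707, 0.707, -0.0, -0.001]
ft_force: [-0.6, -0.1, -0.0]
gripper_width: 0.0651
```

>>> {"op": "step_arm", "data": {
  "rows": [
    [[0, 0, 0, 0, 0, 0], [0, 0, 0, 0, 0, 0], [0, 0, 0, 0, 0, 0], [0, 0, 0, 0, 0, 0], [0, 0, 0, 0, 0, 0]]
  ],
  "claw": 255,
  "grip_force": 20
}}

```text
clock: 38.08
position: [0.5647, -0.1984, 0.0346]
ee_rot: [0.707, 0.707, 0.0, 0.001]
ft_force: [-2.2, 0.3, 7.4]
gripper_width: 0.038
```

>>> {"op": "step_arm", "data": {
  "rows": [
    [[0, 0, 0, 0, 0, 0], [0, 0, 0, 0, 0, 0], [0, 0, -0.1, 0, 0, 0], [0, 0, -0.4, 0, 0, 0], [0, 0, -0.4, 0, 0, 0]]
  ]
}}

```text
clock: 38.7
position: [0.5654, -0.1985, 0.0842]
ee_rot: [0.707, 0.707, 0.001, 0.002]
ft_force: [0.1, 0.9, -0.7]
gripper_width: 0.0384
```

Run:
```python
from h import *
s=snapshot("wrist"); p=state()["position"];print(p,state()["gripper_width"])
cv2.imwrite("pics/w12.png",cv2.resize(s["frame"][150:350,220:420],None,fx=2.5,fy=2.5)[:,:,::-1])
for dy in (-.004,0,.004): print(dy,proj(s,p+[0,dy+.020,.0135]),"base",proj(s,p+[0,dy,-.0345]))
```

```text
[ 0.56475577 -0.19827204  0.0827626 ] 0.03815376300009132
-0.004 (np.float64(315.7577898879336), np.float64(237.20612291574867)) base (np.float64(315.48584269648484), np.float64(236.44129632445453))
0 (np.float64(315.7667572120861), np.float64(229.13821394301758)) base (np.float64(315.49062982339495), np.float64(230.69468876104168))
0.004 (np.float64(315.7758735707597), np.float64(220.93621848802874)) base (np.float64(315.495473440257), np.float64(224.88026900233163))
```

View pics/w12.png

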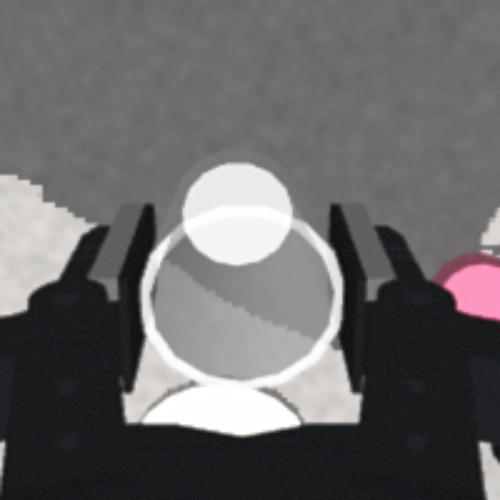

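>>> {"op": "step_arm", "data": {
  "rows": [
    [[0, 0, -0.3, 0, 0, 0], [0, 0, -0.6, 0, 0, 0], [0.05, 0, -0.9, 0, 0, 0], [0.15, 0, -0.9, 0, 0, 0], [0.3, 0, -0.9, 0, 0, 0]]
  ]
}}

```text
clock: 39.38
position: [0.5636, -0.1613, 0.1881]
ee_rot: [0.707, 0.707, -0.0, -0.001]
ft_force: [0.6, 0.2, 0.3]
gripper_width: 0.0382
```

>>> {"op": "step_arm", "data": {
  "rows": [
    [[0.2, -0.02, 0, 0, 0, 0], [0.4, -0.04, 0, 0, 0, 0], [0.6, -0.06, 0, 0, 0, 0], [0.8, -0.08, 0, 0, 0, 0], [0.933, -0.101, 0, 0, 0, 0]]
  ]
}}

```text
clock: 40.0
position: [0.5513, -0.048, 0.1883]
ee_rot: [0.706, 0.708, -0.0, -0.001]
ft_force: [0.2, -1.0, 0.1]
gripper_width: 0.0381
```

>>> {"op": "step_arm", "data": {
  "rows": [
    [[0.2, -0.02, 0, 0, 0, 0], [0.4, -0.04, 0, 0, 0, 0], [0.6, -0.06, 0, 0, 0, 0], [0.8, -0.08, 0, 0, 0, 0], [0.933, -0.101, 0, 0, 0, 0]]
  ]
}}

```text
clock: 40.62
position: [0.5393, 0.0632, 0.1886]
ee_rot: [0.707, 0.708, -0.0, -0.0]
ft_force: [0.0, 0.2, 0.2]
gripper_width: 0.0378
```

>>> {"op": "step_arm", "data": {
  "rows": [
    [[0.25, -0.02, 0, 0, 0, 0], [0.5, -0.04, 0, 0, 0, 0], [0.75, -0.06, 0, 0, 0, 0], [0.933, -0.101, 0, 0, 0, 0], [0.933, -0.101, 0, 0, 0, 0]]
  ]
}}

```text
clock: 41.25
position: [0.5271, 0.175, 0.1887]
ee_rot: [0.706, 0.708, -0.0, -0.0]
ft_force: [0.5, 0.3, -1.1]
gripper_width: 0.0383
```

>>> {"op": "step_arm", "data": {
  "rows": [
    [[0, 0, 0, 0, 0, 0], [0, 0, 0, 0, 0, 0], [0, 0, 0, 0, 0, 0], [0, 0, 0, 0, 0, 0], [0, 0, 0, 0, 0, 0]]
  ]
}}

```text
clock: 41.88
position: [0.5277, 0.1737, 0.189]
ee_rot: [0.707, 0.707, 0.0, -0.0]
ft_force: [-0.2, 0.3, -0.6]
gripper_width: 0.0379
```

Run:
```python
from h import *
s=snapshot("wrist"); f=s["frame"]; cv2.imwrite("pics/w13.png",f[:,:,::-1]); p=state()["position"];print(p,state()["gripper_width"])
```

```text
[0.52766992 0.17368604 0.18903578] 0.03810980213409716
```

>>> {"op": "step_arm", "data": {
  "rows": [
    [[0, 0.005, 0.2, 0, 0, 0], [0, 0.005, 0.4, 0, 0, 0], [0, 0.005, 0.6, 0, 0, 0], [0, 0.005, 0.8, 0, 0, 0], [0, 0.005, 0.9, 0, 0, 0]]
  ]
}}

```text
clock: 42.55
position: [0.528, 0.1737, 0.08]
ee_rot: [0.707, 0.707, -0.0, -0.0]
ft_force: [0.4, -0.2, -0.1]
gripper_width: 0.0379
```

>>> {"op": "step_arm", "data": {
  "rows": [
    [[0, 0, 0.08, 0, 0, 0], [0, 0, 0.14, 0, 0, 0], [0, 0, 0.18, 0, 0, 0], [0, 0, 0.2, 0, 0, 0], [0, 0, 0.2, 0, 0, 0]]
  ]
}}

```text
clock: 43.18
position: [0.5283, 0.1738, 0.0571]
ee_rot: [0.707, 0.707, 0.0, 0.0]
ft_force: [-0.7, 0.4, 0.2]
gripper_width: 0.0382
```

>>> {"op": "step_arm", "data": {
  "rows": [
    [[0, 0, 0.007, 0, 0, 0], [0, 0, 0.014, 0, 0, 0], [0, 0, 0.014, 0, 0, 0], [0, 0, 0.014, 0, 0, 0], [0, 0, 0.014, 0, 0, 0]]
  ]
}}

```text
clock: 43.8
position: [0.5282, 0.1738, 0.0554]
ee_rot: [0.707, 0.707, 0.0, -0.0]
ft_force: [0.2, 0.0, -1.0]
gripper_width: 0.0379
```

>>> {"op": "step_arm", "data": {
  "rows": [
    [[0, 0, 0, 0, 0, 0], [0, 0, 0, 0, 0, 0], [0, 0, 0, 0, 0, 0], [0, 0, 0, 0, 0, 0], [0, 0, 0, 0, 0, 0]]
  ],
  "claw": 90
}}

```text
clock: 44.42
position: [0.5283, 0.1738, 0.0554]
ee_rot: [0.707, 0.707, 0.0, -0.0]
ft_force: [-0.5, 0.6, -0.1]
gripper_width: 0.055
```

>>> {"op": "step_arm", "data": {
  "rows": [
    [[0, 0, 0, 0, 0, 0], [0, 0, -0.25, 0, 0, 0], [0, 0, -0.5, 0, 0, 0], [0, 0, -0.8, 0, 0, 0], [0, 0, -1, 0, 0, 0]]
  ]
}}

```text
clock: 45.05
position: [0.5284, 0.1738, 0.177]
ee_rot: [0.707, 0.707, 0.001, 0.0]
ft_force: [0.7, -0.5, -0.1]
gripper_width: 0.0553
```

Run:
```python
from h import *
s=snapshot("wrist"); f=s["frame"]; cv2.imwrite("pics/w14.png",f[:,:,::-1]); p=state()["position"];print(p,state()["gripper_width"])
```

```text
[0.52927212 0.17407247 0.17946144] 0.05525634162764995
```

>>> {"op": "step_arm", "data": {
  "rows": [
    [[-0.2, 0.02, -0.15, 0, 0, 0], [-0.4, 0.03, -0.15, 0, 0, 0], [-0.7, 0.05, -0.15, 0, 0, 0], [-0.94, 0.065, -0.15, 0, 0, 0], [-0.94, 0.065, -0.15, 0, 0, 0]]
  ],
  "claw": 60
}}

```text
clock: 45.72
position: [0.5361, 0.0596, 0.193]
ee_rot: [0.708, 0.706, -0.0, -0.0]
ft_force: [-0.1, 1.3, -0.7]
gripper_width: 0.0654
```

>>> {"op": "step_arm", "data": {
  "rows": [
    [[-0.25, 0.02, 0, 0, 0, 0], [-0.5, 0.03, 0, 0, 0, 0], [-0.75, 0.05, 0, 0, 0, 0], [-0.94, 0.065, 0, 0, 0, 0], [-0.94, 0.065, 0, 0, 0, 0]]
  ]
}}

```text
clock: 46.35
position: [0.544, -0.0521, 0.193]
ee_rot: [0.707, 0.707, -0.0, -0.0]
ft_force: [-0.3, 0.2, -0.7]
gripper_width: 0.0653
```

>>> {"op": "step_arm", "data": {
  "rows": [
    [[-0.25, 0.02, 0, 0, 0, 0], [-0.5, 0.03, 0, 0, 0, 0], [-0.75, 0.05, 0, 0, 0, 0], [-0.94, 0.065, 0, 0, 0, 0], [-0.94, 0.065, 0, 0, 0, 0]]
  ]
}}

```text
clock: 46.98
position: [0.5519, -0.165, 0.1931]
ee_rot: [0.707, 0.707, 0.0, -0.0]
ft_force: [-0.3, -0.1, 0.7]
gripper_width: 0.0654
```

>>> {"op": "step_arm", "data": {
  "rows": [
    [[-0.25, 0.02, 0, 0, 0, 0], [-0.5, 0.03, 0, 0, 0, 0], [-0.75, 0.05, 0, 0, 0, 0], [-0.94, 0.065, 0, 0, 0, 0], [-0.94, 0.065, 0, 0, 0, 0]]
  ]
}}

```text
clock: 47.6
position: [0.5597, -0.2778, 0.193]
ee_rot: [0.707, 0.707, 0.0, -0.0]
ft_force: [0.2, -0.3, 0.9]
gripper_width: 0.0655
```

Run:
```python
from h import *
t=snapshot("top"); s=snapshot("wrist"); f=s["frame"]; p=state()["position"];print(p)
print("pred",proj(s,(.559,-.3165,.005)),proj(s,(.559,-.3165,.027)))
g=cv2.cvtColor(f,cv2.COLOR_RGB2GRAY)
m=(g>120)&(np.abs(f[:,:,0].astype(int)-f[:,:,2])<25); print(g[150:300:10,318])
a=cv2.resize(cv2.imread("pics/w14.png")[60:340,180:480],None,fx=1.3,fy=1.3)
b=cv2.resize(f[130:330,210:430],None,fx=1.82,fy=1.82)[:,:,::-1]
print(a.shape,b.shape); cv2.imwrite("pics/c15.png",np.hstack([a,b[:364]]))
```

```text
[ 0.55956925 -0.27653371  0.19309319]
pred (np.float64(315.9865981875447), np.float64(214.85175362018967)) (np.float64(315.9671636843312), np.float64(220.97053175268627))
[101 100  95  98 158 157 131  22 255 254 192 196 193 183 196]
(364, 390, 3) (364, 400, 3)
```

View pics/c15.png

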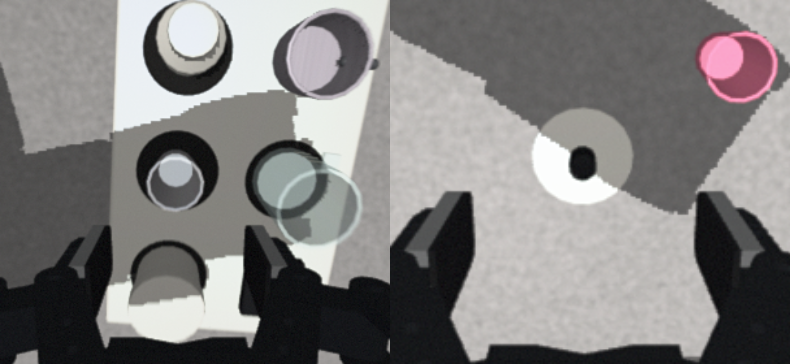

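All four stand upright and centred on their mats (left panel). The cover disc is at (315.8,216), as predicted. Gripping the knob.

>>> {"op": "step_arm", "data": {
  "rows": [
    [[-0.15, -0.005, 0.1, 0, 0, 0], [-0.34, -0.005, 0.25, 0, 0, 0], [-0.34, -0.005, 0.433, 0, 0, 0], [-0.34, -0.005, 0.433, 0, 0, 0], [-0.34, -0.005, 0.433, 0, 0, 0]]
  ],
  "claw": 130
}}

```text
clock: 48.32
position: [0.5591, -0.3187, 0.1413]
ee_rot: [0.707, 0.707, 0.0, -0.0]
ft_force: [-1.1, 0.5, 0.5]
gripper_width: 0.0417
```

>>> {"op": "step_arm", "data": {
  "rows": [
    [[0, 0, 0.25, 0, 0, 0], [0, 0, 0.5, 0, 0, 0], [0, 0, 0.75, 0, 0, 0], [0, 0, 0.95, 0, 0, 0], [0, 0, 1, 0, 0, 0]]
  ]
}}

```text
clock: 48.95
position: [0.559, -0.3181, 0.0207]
ee_rot: [0.707, 0.707, -0.0, -0.001]
ft_force: [0.2, 0.4, 0.6]
gripper_width: 0.0419
```

>>> {"op": "step_arm", "data": {
  "rows": [
    [[0, 0, 0, 0, 0, 0], [0, 0, 0, 0, 0, 0], [0, 0, 0, 0, 0, 0], [0, 0, 0, 0, 0, 0], [0, 0, 0, 0, 0, 0]]
  ],
  "claw": 255,
  "grip_force": 30
}}

```text
clock: 49.58
position: [0.5596, -0.3185, 0.0225]
ee_rot: [0.707, 0.707, 0.0, 0.001]
ft_force: [-0.3, -0.1, 6.7]
gripper_width: 0.0169
```

>>> {"op": "step_arm", "data": {
  "rows": [
    [[0, 0, 0, 0, 0, 0], [0, 0, 0, 0, 0, 0], [0, 0, -0.1, 0, 0, 0], [0, 0, -0.4, 0, 0, 0], [0, 0, -0.4, 0, 0, 0]]
  ]
}}

```text
clock: 50.2
position: [0.5601, -0.3189, 0.0724]
ee_rot: [0.707, 0.707, 0.0, 0.002]
ft_force: [0.7, 0.4, -1.4]
gripper_width: 0.0166
```

Run:
```python
from h import *
s=snapshot("wrist"); f=s["frame"]; p=state()["position"];print(p,state()["gripper_width"]); cv2.imwrite("pics/w16.png",f[:,:,::-1])
g=cv2.cvtColor(f,cv2.COLOR_RGB2GRAY)
for dy in (-.004,0,.004): print(dy,proj(s,p+[0,dy+.034,-.019]), proj(s,p+[-.034,dy,-.019]), proj(s,p+[.034,dy,-.019]))
print(list(zip(range(150,260,4),g[150:260:4,316])))
print(list(zip(range(230,410,5),g[225,230:410:5])))
# beaker in w14
s2=dict(s); T=s["cam_to_world"].copy(); T[:3,3]+=np.array([.5292,.1740,.1795])-p; s2["cam_to_world"]=T
for n,u,v,z in (("bk base",400,199.2,.02),("rim",425.4,218.5,.095),("mat",401.3,198.5,.02),("cup rim",180+176/1.3,60+182/1.3,.068),("cupmat",180+177/1.3,60+170/1.3,.02)): print(n,ray(s2,u,v,z).round(4))
```

```text
[ 0.55948931 -0.31845754  0.07094916] 0.01688539686577323
-0.004 (np.float64(315.6578011177021), np.float64(191.0557086290102)) (np.float64(258.5461275924293), np.float64(246.49058224211467)) (np.float64(372.552464676319), np.float64(246.43193191926073))
0 (np.float64(315.66421322675615), np.float64(184.11749032489678)) (np.float64(258.1856430641231), np.float64(240.2796405514987)) (np.float64(372.9229436190764), np.float64(240.2331686498841))
0.004 (np.float64(315.6707128940189), np.float64(177.0845297197673)) (np.float64(257.8205013317958), np.float64(233.98845790643082)) (np.float64(373.298199149692), np.float64(233.95448467800412))
[(150, np.uint8(113)), (154, np.uint8(115)), (158, np.uint8(111)), (162, np.uint8(116)), (166, np.uint8(114)), (170, np.uint8(114)), (174, np.uint8(112)), (178, np.uint8(115)), (182, np.uint8(111)), (186, np.uint8(143)), (190, np.uint8(178)), (194, np.uint8(178)), (198, np.uint8(177)), (202, np.uint8(177)), (206, np.uint8(179)), (210, np.uint8(179)), (214, np.uint8(176)), (218, np.uint8(177)), (222, np.uint8(177)), (226, np.uint8(178)), (230, np.uint8(
[... 392 characters left out ...]
6)), (285, np.uint8(176)), (290, np.uint8(177)), (295, np.uint8(176)), (300, np.uint8(176)), (305, np.uint8(177)), (310, np.uint8(177)), (315, np.uint8(179)), (320, np.uint8(178)), (325, np.uint8(177)), (330, np.uint8(178)), (335, np.uint8(177)), (340, np.uint8(176)), (345, np.uint8(177)), (350, np.uint8(176)), (355, np.uint8(177)), (360, np.uint8(177)), (365, np.uint8(175)), (370, np.uint8(177)), (375, np.uint8(110)), (380, np.uint8(110)), (385, np.uint8(115)), (390, np.uint8(109)), (395, np.uint8(104)), (400, np.uint8(109)), (405, np.uint8(108))]
bk base [0.6221 0.1606 0.02  ]
rim [0.6206 0.1646 0.095 ]
mat [0.6234 0.1614 0.02  ]
cup rim [0.5292 0.173  0.068 ]
cupmat [0.5301 0.1701 0.02  ]
```

>>> {"op": "step_arm", "data": {
  "rows": [
    [[0, 0, -0.3, 0, 0, 0], [0, 0, -0.6, 0, 0, 0], [0.05, 0, -1, 0, 0, 0], [0.15, 0, -1, 0, 0, 0], [0.3, 0, -1, 0, 0, 0]]
  ]
}}

```text
clock: 50.88
position: [0.5585, -0.2813, 0.1882]
ee_rot: [0.707, 0.707, -0.0, -0.001]
ft_force: [-0.0, 0.1, -0.8]
gripper_width: 0.0163
```

>>> {"op": "step_arm", "data": {
  "rows": [
    [[0.19, 0.02, 0, 0, 0, 0], [0.38, 0.05, 0, 0, 0, 0], [0.57, 0.07, 0, 0, 0, 0], [0.76, 0.1, 0, 0, 0, 0], [0.933, 0.121, 0, 0, 0, 0]]
  ]
}}

```text
clock: 51.5
position: [0.5738, -0.1685, 0.1894]
ee_rot: [0.707, 0.707, 0.0, -0.0]
ft_force: [1.6, 0.2, -0.0]
gripper_width: 0.0166
```

>>> {"op": "step_arm", "data": {
  "rows": [
    [[0.19, 0.02, 0, 0, 0, 0], [0.38, 0.05, 0, 0, 0, 0], [0.57, 0.07, 0, 0, 0, 0], [0.76, 0.1, 0, 0, 0, 0], [0.933, 0.121, 0, 0, 0, 0]]
  ]
}}

```text
clock: 52.12
position: [0.5881, -0.0568, 0.1894]
ee_rot: [0.707, 0.707, 0.0, 0.0]
ft_force: [0.9, 0.6, -0.5]
gripper_width: 0.0162
```

>>> {"op": "step_arm", "data": {
  "rows": [
    [[0.19, 0.02, 0, 0, 0, 0], [0.38, 0.05, 0, 0, 0, 0], [0.57, 0.07, 0, 0, 0, 0], [0.76, 0.1, 0, 0, 0, 0], [0.933, 0.121, 0, 0, 0, 0]]
  ]
}}

```text
clock: 52.75
position: [0.6025, 0.0551, 0.1894]
ee_rot: [0.707, 0.707, 0.0, 0.0]
ft_force: [-0.6, 0.2, -0.4]
gripper_width: 0.0167
```

>>> {"op": "step_arm", "data": {
  "rows": [
    [[0.25, 0.03, 0, 0, 0, 0], [0.5, 0.06, 0, 0, 0, 0], [0.75, 0.1, 0, 0, 0, 0], [0.933, 0.121, 0, 0, 0, 0], [0.933, 0.121, 0, 0, 0, 0]]
  ]
}}

```text
clock: 53.38
position: [0.6168, 0.1671, 0.1892]
ee_rot: [0.706, 0.708, 0.0, -0.0]
ft_force: [-0.3, -0.4, -0.0]
gripper_width: 0.0168
```

>>> {"op": "step_arm", "data": {
  "rows": [
    [[0, 0, 0, 0, 0, 0], [0, 0, 0, 0, 0, 0], [0, 0, 0, 0, 0, 0], [0, 0, 0, 0, 0, 0], [0, 0, 0, 0, 0, 0]]
  ]
}}

```text
clock: 54.0
position: [0.617, 0.1655, 0.1894]
ee_rot: [0.707, 0.707, 0.0, 0.0]
ft_force: [-0.6, 1.1, -0.4]
gripper_width: 0.0165
```

>>> {"op": "step_arm", "data": {
  "rows": [
    [[0, 0.005, 0.15, 0, 0, 0], [0, 0.005, 0.3, 0, 0, 0], [0, 0.005, 0.45, 0, 0, 0], [0, 0.005, 0.55, 0, 0, 0], [0, 0.005, 0.575, 0, 0, 0]]
  ]
}}

```text
clock: 54.62
position: [0.6173, 0.1657, 0.1192]
ee_rot: [0.707, 0.707, -0.001, -0.0]
ft_force: [0.2, 0.5, -0.7]
gripper_width: 0.0167
```

>>> {"op": "step_arm", "data": {
  "rows": [
    [[0, 0, 0.008, 0, 0, 0], [0, 0, 0.012, 0, 0, 0], [0, 0, 0.012, 0, 0, 0], [0, 0, 0.012, 0, 0, 0], [0, 0, 0.012, 0, 0, 0]]
  ]
}}

```text
clock: 55.25
position: [0.6175, 0.1657, 0.1191]
ee_rot: [0.707, 0.707, 0.0, 0.0]
ft_force: [0.0, 0.2, -0.1]
gripper_width: 0.0161
```

>>> {"op": "step_arm", "data": {
  "rows": [
    [[0, 0, 0.004, 0, 0, 0], [0, 0, 0.008, 0, 0, 0], [0, 0, 0.012, 0, 0, 0], [0, 0, 0.012, 0, 0, 0], [0, 0, 0.012, 0, 0, 0]]
  ]
}}

```text
clock: 55.88
position: [0.6175, 0.1657, 0.1176]
ee_rot: [0.707, 0.707, 0.0, 0.0]
ft_force: [-0.8, 0.1, 1.2]
gripper_width: 0.0162
```

>>> {"op": "step_arm", "data": {
  "rows": [
    [[0, 0, 0, 0, 0, 0], [0, 0, 0, 0, 0, 0], [0, 0, 0, 0, 0, 0], [0, 0, 0, 0, 0, 0], [0, 0, 0, 0, 0, 0]]
  ],
  "claw": 150
}}

```text
clock: 56.5
position: [0.6175, 0.1657, 0.1175]
ee_rot: [0.707, 0.707, 0.0, -0.0]
ft_force: [0.3, -0.1, -0.0]
gripper_width: 0.0354
```

>>> {"op": "step_arm", "data": {
  "rows": [
    [[0, 0, 0, 0, 0, 0], [0, 0, -0.2, 0, 0, 0], [0, 0, -0.5, 0, 0, 0], [0, 0, -0.8, 0, 0, 0], [0, 0, -1, 0, 0, 0]]
  ]
}}

```text
clock: 57.12
position: [0.6177, 0.1657, 0.2393]
ee_rot: [0.707, 0.707, 0.001, 0.0]
ft_force: [-0.3, 0.6, -0.1]
gripper_width: 0.0353
```

>>> {"op": "step_arm", "data": {
  "rows": [
    [[-0.3, -0.05, 0, 0, 0, 0], [-0.6, -0.1, 0, 0, 0, 0], [-0.9, -0.2, 0, 0, 0, 0], [-1, -0.3, 0, 0, 0, 0], [-1, -0.3, 0, 0, 0, 0]]
  ]
}}

```text
clock: 57.75
position: [0.5811, 0.0455, 0.2378]
ee_rot: [0.707, 0.707, 0.0, -0.0]
ft_force: [1.0, -0.7, -0.3]
gripper_width: 0.035
```

>>> {"op": "step_arm", "data": {
  "rows": [
    [[-0.3, -0.05, 0, 0, 0, 0], [-0.6, -0.1, 0, 0, 0, 0], [-0.9, -0.2, 0, 0, 0, 0], [-1, -0.3, 0, 0, 0, 0], [-1, -0.3, 0, 0, 0, 0]]
  ]
}}

```text
clock: 58.38
position: [0.5455, -0.0739, 0.2376]
ee_rot: [0.707, 0.707, 0.0, -0.0]
ft_force: [-0.2, 0.3, 0.4]
gripper_width: 0.0352
```

>>> {"op": "step_arm", "data": {
  "rows": [
    [[-0.3, -0.05, 0, 0, 0, 0], [-0.6, -0.1, 0, 0, 0, 0], [-0.9, -0.2, 0, 0, 0, 0], [-1, -0.3, 0, 0, 0, 0], [-1, -0.3, 0, 0, 0, 0]]
  ]
}}

```text
clock: 59.0
position: [0.5096, -0.1937, 0.2376]
ee_rot: [0.707, 0.707, 0.0, -0.0]
ft_force: [-0.5, 0.2, -1.1]
gripper_width: 0.0352
```

Run:
```python
from h import *
t=snapshot("top"); c=snapshot("scene")
a=cv2.resize(t["frame"][130:250,180:330],None,fx=2.66,fy=2.66,interpolation=2)
b=cv2.resize(c["frame"][120:240,290:470],None,fx=2.22,fy=2.66,interpolation=2)
a=cv2.resize(a,(399,319));b=cv2.resize(b,(399,319)); full=cv2.resize(t["frame"],(399,249)); fc=cv2.resize(c["frame"],(399,249))
cv2.imwrite("pics/fin.png",np.vstack([np.hstack([a,b]),np.hstack([full,fc])])[:,:,::-1])
w=t["frame"].min(2)
# white cover on grey/white tray: predicted knob and base
print("knob pred",proj(t,(.618,.164,.122)),"disc",proj(t,(.618,.164,.1)))
```

```text
knob pred (np.float64(247.4018569226133), np.float64(160.00610268098703)) disc (np.float64(249.32971090092457), np.float64(162.4822980203145))
```

View pics/fin.png

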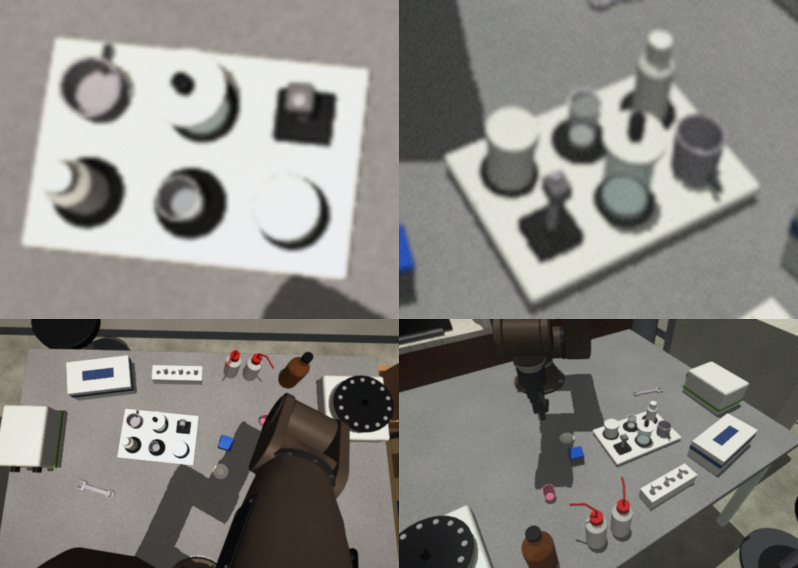

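The final views show all five parts placed, with the cover flat on the beaker. Its knob is at about (248,161), against a predicted (247,160). The arm is clear.

```bash
python3 -c "
from station import *
print(state()['clock'],state()['ft_force']); print(hand_in())"
```

```text
59.1 [-0.11298778  0.16383291  0.50086245]
the job is handed in; nothing more can be done
None
```

I set out the tray in the order asked and handed the job in at about 59 s of the 131 s allowed. `hand_in()` gives no verdict.

- **Placing:** the beaker is on the back mat. The bottle stands in front of the drain pot, the jar in front of the sipper post and the cup between them. The cover went on the beaker last.
- **Final checks:** the last top and scene views show all four upright on their mats and the cover flat on the beaker. By eye they look centred to a few millimetres. The cover's knob was within about 1 px of where I expected it. The arm was clear, with almost no force on the wrist. I never picked up or touched the dish, tip box or pink cup.
- **Beaker contact:** the wrist force read about 36 N at that moment, well under the 120 N wrist limit. I set the later parts down more gently, with about 2 N or less.
- **Calibration:** the top and wrist cameras disagreed by about 2–5 mm. I relied on the wrist view.

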